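Slope the culture tubes

TASK

Set up the culture tubes on the tilting cradle so their agar sets on a slope: lay each of the slim orange-capped tubes lying near the front of the bench (up to three; not the stout one standing upright, nor those far off to the right) in a groove of its own, cap towards you and overhanging the front. Then swing the clamp bar across them to its stop and turn the wing nut clockwise all the way to its stop. Only after that wind the handwheel until the pointer has risen to the next long mark, 10 degrees; leave everything else on the bench as it stands.

Things in the scene. Friction and masses are not known exactly. Their poses are not given: they have to be found in the camera images.
- tube_1: 15 ml screw-cap culture tube, 120 mm long, clear body 16 mm and orange cap 23 mm in diameter (cap 13 mm long), lying on the bench; may be absent. Origin under its middle; y runs along the tube to the pointed tip (cap at -y), z up. Its axis is 10 mm above the origin. The cap counts as square, so the tube does not roll.
- tube_1_cap (a point): centre of the cap of tube_1, on its axis, 54 mm from its origin; the cap's inner face is 6 mm nearer the middle
- tube_1_tip (a point): point on the axis of tube_1, 4 mm short of its tip, 56 mm from its origin
- tube_2: 15 ml screw-cap culture tube, 120 mm long, clear body 16 mm and orange cap 23 mm in diameter (cap 13 mm long), lying on the bench; may be absent. Origin under its middle; y runs along the tube to the pointed tip (cap at -y), z up. Its axis is 10 mm above the origin. The cap counts as square, so the tube does not roll.
- tube_2_cap (a point): centre of the cap of tube_2, on its axis, 54 mm from its origin; the cap's inner face is 6 mm nearer the middle
- tube_2_tip (a point): point on the axis of tube_2, 4 mm short of its tip, 56 mm from its origin
- tube_3: 15 ml screw-cap culture tube, 120 mm long, clear body 16 mm and orange cap 23 mm in diameter (cap 13 mm long), lying on the bench; may be absent. Origin under its middle; y runs along the tube to the pointed tip (cap at -y), z up. Its axis is 10 mm above the origin. The cap counts as square, so the tube does not roll.
- tube_3_cap (a point): centre of the cap of tube_3, on its axis, 54 mm from its origin; the cap's inner face is 6 mm nearer the middle
- tube_3_tip (a point): point on the axis of tube_3, 4 mm short of its tip, 56 mm from its origin
- cradle (a point): middle of the tilting tray, on the tilt axis, 80 mm above the bench; the frame tilts with the tray. x away from the robot, y along the tilt axis to the left, z up; its yaw is the stand's. Tray top at z = 6 mm, x -59 to 59, y -140 to 82 mm. Folded steel strips, 12 mm wide, stand at x = -35 and +28 mm, each with V notches at y = -48, 0, +48 mm (29 mm wide at the top, at z = 27 mm).
- groove_2 (a point): middle groove (front and rear notch together): where a tube's axis lies, cradle x = 0, y = 0, z = 24 mm; grooves 1 (right) and 3 (left) are 48 mm to either side. A tube lies right with its axis along cradle x, the cap before the front strip (cap centre at cradle x = -47 to -60 mm, tube origin near x = +3 mm). Between the strips fingers have room down to the tray.
- tray (a joint): slope of the tray, rad: 0 level, grows as the front (robot side) rises; 0.1745 is the 10-degree mark. Driven by the handwheel, 2 degrees a turn; stays where it is left. The 132 mm disc at the right end of the stand has long marks every 10 degrees, short ones every 2; a black pointer on the tray runs up its front edge. Starts at 0 to 2 degrees.
- bar (a joint): swing of the clamp bar about the upright stud, rad: 0 across the three grooves, against its stop; grows as it swings away from the robot (clockwise from above), about 1.57 pointing straight away. Starts at 1.2 to 1.65; stays where it is left (friction 0.08 N m). With the nut slack its feet pass 3 to 4 mm above tubes in the grooves.
- bar_grip (a point): top of the clamp bar's upright rib, 105 mm from the stud's axis. x square to the rib, y along the bar away from the stud. Bar 18 mm wide, 5 mm thick, 192 mm long from the stud, with a sprung rubber foot under it over each groove; top face 26.5 mm below this point; rib 8 mm thick, 27 mm high, from 40 to 180 mm from the stud: take it from above, fingers across it.
- wing_nut (a joint): angle of the wing nut, rad: 0 fully slack, grows clockwise seen from above (tightening); at 9.0 it is at its stop and the bar pressed on the tubes. Thread 4 mm a turn: bar and nut sink together; its sprung feet meet the tubes at about 6.8. Starts at 0 to 1.5; stays where it is left (friction 0.05 N m). Either half turn looks the same.
- nut_grip (a point): top centre of the wing nut on the stud's axis (cradle x = 0, y = -120 mm). x along the wings, z up. Wings 8 mm thick, 4 to 28 mm either side of the axis, 22 mm high below this point; hub top 17.5 mm below it. Fingers must stay clear of the scale disc 36 mm to the right of the axis (its top 5 to 11 mm below this point) and of the bar's rib, which begins 40 mm to the left.
- crank_grip (a point): middle of the upright handle of the handwheel, a free-spinning peg 17 mm in diameter and 40 mm high (18 mm of it above this point), 32 mm from the wheel's axis; the wheel's face is 24 mm below this point.
- wheel_centre (a point): the handwheel's upright axis, at the height of the handle's middle; the wheel is 84 mm in diameter, at the left end of the stand.
- handwheel (a joint): turns of the handwheel, rad: grows clockwise seen from above, which raises the front of the tray; 31.4 is the 10-degree mark. Starts between 0 and 6.28; stops at -0.2 and 60. Friction 0.03 N m.
- timer: white bench timer, 68 x 60 x 15 mm; origin under its middle; not part of the job
- culture_tub: plastic jar with yellow lid, 68 mm across, 74 mm high; origin under its middle; not part of the job
- petri_a: Petri dish, 62 mm across, 14 mm high; origin under its middle; not part of the job
- stain_tube: 50 ml tube with orange cap standing upright on its skirt, 35 mm across, 115 mm high; origin under its middle; not part of the job
- centrifuge: bench centrifuge, fixed, 392 mm deep (x), 228 mm wide (y), 160 mm high, lid standing open at its rear to about 0.4 m above the bench; origin under its middle; not part of the job. It stands between the stand and the bench on the right: carry things round its front.

How it is judged:
On the way, in this order (a step that is already met when the one before it is completed fails the run):
1. every tube lies in a groove of its own, cap to the front, the tray still near level (x of tube_1_cap in the frame of cradle between -0.068 and -0.042 m and z of tube_1_cap in the frame of cradle between 0.018 and 0.03 m and z of tube_1_tip in the frame of cradle between 0.016 and 0.032 m and ((y of tube_1_cap in the frame of cradle between -0.054 and -0.042 m and y of tube_1_tip in the frame of cradle between -0.055 and -0.041 m) or (y of tube_1_cap in the frame of cradle between -0.006 and 0.006 m and y of tube_1_tip in the frame of cradle between -0.007 and 0.007 m) or (y of tube_1_cap in the frame of cradle between 0.042 and 0.054 m and y of tube_1_tip in the frame of cradle between 0.041 and 0.055 m)) and x of tube_2_cap in the frame of cradle between -0.068 and -0.042 m and z of tube_2_cap in the frame of cradle between 0.018 and 0.03 m and z of tube_2_tip in the frame of cradle between 0.016 and 0.032 m and ((y of tube_2_cap in the frame of cradle between -0.054 and -0.042 m and y of tube_2_tip in the frame of cradle between -0.055 and -0.041 m) or (y of tube_2_cap in the frame of cradle between -0.006 and 0.006 m and y of tube_2_tip in the frame of cradle between -0.007 and 0.007 m) or (y of tube_2_cap in the frame of cradle between 0.042 and 0.054 m and y of tube_2_tip in the frame of cradle between 0.041 and 0.055 m)) and x of tube_3_cap in the frame of cradle between -0.068 and -0.042 m and z of tube_3_cap in the frame of cradle between 0.018 and 0.03 m and z of tube_3_tip in the frame of cradle between 0.016 and 0.032 m and ((y of tube_3_cap in the frame of cradle between -0.054 and -0.042 m and y of tube_3_tip in the frame of cradle between -0.055 and -0.041 m) or (y of tube_3_cap in the frame of cradle between -0.006 and 0.006 m and y of tube_3_tip in the frame of cradle between -0.007 and 0.007 m) or (y of tube_3_cap in the frame of cradle between 0.042 and 0.054 m and y of tube_3_tip in the frame of cradle between 0.041 and 0.055 m)) and value of joint tray below 0.07 rad), for 0.2 s.
2. the bar is across the tubes and the wing nut tightened to its stop, so that the bar presses on every tube, the tray still near level (all of step 1 and value of joint bar below 0.08 rad and value of joint wing_nut above 8.5 rad and contact force between bar and tube_1 above 0.5 N and contact force between bar and tube_2 above 0.5 N and contact force between bar and tube_3 above 0.5 N), for 0.2 s.
3. the tray is raised to the 10-degree mark (x of tube_1_cap in the frame of cradle between -0.068 and -0.042 m and z of tube_1_cap in the frame of cradle between 0.018 and 0.03 m and z of tube_1_tip in the frame of cradle between 0.016 and 0.032 m and ((y of tube_1_cap in the frame of cradle between -0.054 and -0.042 m and y of tube_1_tip in the frame of cradle between -0.055 and -0.041 m) or (y of tube_1_cap in the frame of cradle between -0.006 and 0.006 m and y of tube_1_tip in the frame of cradle between -0.007 and 0.007 m) or (y of tube_1_cap in the frame of cradle between 0.042 and 0.054 m and y of tube_1_tip in the frame of cradle between 0.041 and 0.055 m)) and x of tube_2_cap in the frame of cradle between -0.068 and -0.042 m and z of tube_2_cap in the frame of cradle between 0.018 and 0.03 m and z of tube_2_tip in the frame of cradle between 0.016 and 0.032 m and ((y of tube_2_cap in the frame of cradle between -0.054 and -0.042 m and y of tube_2_tip in the frame of cradle between -0.055 and -0.041 m) or (y of tube_2_cap in the frame of cradle between -0.006 and 0.006 m and y of tube_2_tip in the frame of cradle between -0.007 and 0.007 m) or (y of tube_2_cap in the frame of cradle between 0.042 and 0.054 m and y of tube_2_tip in the frame of cradle between 0.041 and 0.055 m)) and x of tube_3_cap in the frame of cradle between -0.068 and -0.042 m and z of tube_3_cap in the frame of cradle between 0.018 and 0.03 m and z of tube_3_tip in the frame of cradle between 0.016 and 0.032 m and ((y of tube_3_cap in the frame of cradle between -0.054 and -0.042 m and y of tube_3_tip in the frame of cradle between -0.055 and -0.041 m) or (y of tube_3_cap in the frame of cradle between -0.006 and 0.006 m and y of tube_3_tip in the frame of cradle between -0.007 and 0.007 m) or (y of tube_3_cap in the frame of cradle between 0.042 and 0.054 m and y of tube_3_tip in the frame of cradle between 0.041 and 0.055 m)) and value of joint bar below 0.08 rad and value of joint wing_nut above 8.5 rad and contact force between bar and tube_1 above 0.5 N and contact force between bar and tube_2 above 0.5 N and contact force between bar and tube_3 above 0.5 N and value of joint tray between 0.157 and 0.192 rad), for 0.2 s.
At the end, for the whole second after the job is handed in: Every tube lies in a groove (cap and tip within 6 mm of the groove's line, cap in front of the front strip), the bar is across (within 0.08 rad of its stop) and presses on every tube, the wing nut is within 0.5 rad of its stop, and the tray slopes 9 to 11 degrees, all at rest (all of step 3 and linear speed of each of tube_1, tube_2, tube_3 below 0.02 m/s); the robot touches nothing.
It fails at once if the timer is pushed away from its place (more than 40 mm) (distance of timer from where it was at the start of the episode above 0.04 m).
It fails at once if the plastic jar is pushed away from its place (more than 40 mm) (distance of culture_tub from where it was at the start of the episode above 0.04 m).
It fails at once if the Petri dish is pushed away from its place (more than 40 mm) (distance of petri_a from where it was at the start of the episode above 0.04 m).
It fails at once if the standing tube is pushed away from its place (more than 40 mm) (distance of stain_tube from where it was at the start of the episode above 0.04 m).
Of tube_1, tube_2, tube_3 only 1 to 3 are there at a start; the rules pass over those that are not, and their reading is None.
At some moment in a run one of tube_1, tube_2, tube_3 may be knocked a few centimetres aside while the robot is not near it.
Once in a run the grip may slacken for a moment while it holds something.
It also fails if it takes over 210 s, if anything falls off the work surface, if the arm or the gripper's body presses on something with over 40 N, if the wrist force passes 120 N, or if a joint passes its speed limit or range.

ROBOT

A 6-joint arm with a two-finger parallel gripper is mounted at the origin on a cart in front of the work surface, level with it; the furniture and walls round the work are solid. World frame = base frame: x ahead of the robot, y to its left, z up, the work surface at z = 0. Lengths are in m, angles in rad, forces in N, time in s.
With the tool pointing down it reaches from about 0.35 to 0.975 m from the base axis. Payload 4.9 kg.
Tool frame: the origin (TCP) lies at the very end of the fingers, on their centre line; the grasp point (between the pads) lies 19 mm behind it; z points along the fingers, y is the line along which they close (so a half turn about z gives the same grasp; the last joint's range is limited). The gripper opens to 85 mm and grips with 20 to 120 N. Pads are 22 mm wide; open, the fingers measure 114 mm over their backs; the gripper's body (76 mm by 85 mm) begins 54 mm behind the grasp point. The pads swing forward as they close: fully open they stand 13 mm farther back than shut.
Start: joints at [-1.467, 0.053, 1.613, -0, 1.476, -0.119], TCP at [0.138, -0.61, 0.231] pointing down, gripper open.
Joint ranges: [-3.01, 3.01], [-1.01, 2.22], [0.06, 2.58], [-1.02, 4.17], [0.09, 2.62], [-3.14, 3.14]. Speed limits (rad/s): [2.57, 2.57, 3.14, 3.14, 3.14, 3.14].

INTERFACE

Orientations are given as a unit quaternion [w, x, y, z].
In Python, from plant import state, optics, ticket, nets gives the robot as it stands. The module is installed in compiled form; this text tells all that it offers.
- The arm moves only by the shell command python3 -m inch 'ROWS' [OPENING]. ROWS is JSON, a list of rows, each an object of numbers: "dx", "dy", "dz": the shift along the tool's x, y, z as a fraction of full scale; "rx", "ry", "rz": the turn, a rotation vector about the tool's x, y, z as a fraction of full scale. In form: [{"dx": .., "dy": .., "dz": .., "rx": .., "ry": .., "rz": ..}, ...]. A call has 1 to 5 rows; each row is the pose to reach, as a shift and turn from the pose commanded when the call began, along the tool's axes at that moment; what a row does not reach only later rows make up. Full scale, the value 1, is 0.8 m for a shift and 1.5 rad for a turn. A row lasts 1/10 s, in which the tool goes at most 50 mm and 8.59 degrees, less where a joint would pass 70% of its speed; a pose out of reach is approached as far as the arm can. A call with a number of a shift or a turn outside -1 to 1 is refused whole. A call with a gripper value outside its range is refused whole. OPENING is the opening, from -1 (shut) to 1 (fully open), set as the call begins (- or left out, the last holds). The fingers move at their own pace and stop on an object; the grip force is fixed at half the most. Time passes only in rows, so rows that repeat a pose let the fingers close. It gives the time, the measured TCP pose, the force, the opening and the grip force at its end, in the units of the state.
- state(): the state, without advancing time (a new reading comes with each control period).
- optics.grab_frame(name): name is "scene" or "top" or "wrist"; returns the picture (400x640x3 uint8, red, green, blue); there is no depth.
- optics.camera_info(name): a dict with "fx", "fy", "cx", "cy" (pixels), "R" (3x3) and "t" (3): a world point X has camera coordinates R X + t. Camera axes: x right, y down, z forward; pixel columns grow to the right and rows downward; lengths in m; the calibration is good to about 2 mm. A picture is of the moment at which its call begins: read the wrist's pose just before it. camera_info takes no time and is no camera call; for the wrist camera it gives the pose at the moment of the call.
- ticket.job_done(): hands the job in; it is judged then, once.
Trained networks look in the newest picture that a camera, given by its name, has taken for a name from the list of things; names that differ only in an ending like _2 or _b are one class to them, and where a whole thing is asked for, a point or a joint stands for the part that bears it (a point fixed in the world has none). Each returns a list of dicts, best first, with "confidence" (0 to 1); they miss things now and then, are a little off and sometimes report something else, mostly with a low value. They report only what shows in the picture. A call takes as long as a camera call.
- nets.boxes_of(camera, name): "bbox" ([centre column, centre row, width, height] in pixels, round what is visible of it).
- nets.outline_of(camera, name): "pixels" (400x640 bool, what is visible of it) and "bbox" ([centre column, centre row, width, height] in pixels, round what is visible of it).
The state is a dict: "time": time; "joint_pos": joint angles; "joint_vel": joint speeds; "joint_efforts": joint torques, N m; "tool_pos": TCP position; "tool_rot": TCP orientation; "contact_force": force on the tool from outside, world axes, zero at the start; "ft_torque": the same for the moment, N m; "gripper_width": opening from 0.0 (shut) to 1.0 (fully open); "grasp_force": force on a finger pad.
Only numpy, scipy, OpenCV 4.12 (cv2) and the standard library are available. Lean on these libraries where they do the work, as an engineer would, in place of code of your own. Each camera call takes 0.05 s, during which the arm holds its last target. There are 200 camera calls.

## Working session

There is one attempt and no reset: what is moved stays moved. The work goes in short steps, Python scripts to look and compute and a shell command to move; the robot and the scene stay as the last step left them, time stands still between calls to the robot, and variables do not carry over. Pictures are saved under pics/ and viewed, at most 14 in all, crops included, and the job is handed in when it is done.

```bash
mkdir -p pics; cat > h.py <<'E'
import numpy as np, cv2
from scipy.spatial.transform import Rotation as Rn
from plant import state, optics, ticket, nets
def q2R(q): return Rn.from_quat([q[1],q[2],q[3],q[0]]).as_matrix()
def save(im,n): cv2.imwrite('pics/'+n,im[:,:,::-1])
def proj(c,X):
    p=c['R']@np.asarray(X,float)+c['t']; return np.array([c['fx']*p[0]/p[2]+c['cx'],c['fy']*p[1]/p[2]+c['cy']])
def ray(c,u,v,z):
    R=np.array(c['R']);o=-R.T@np.array(c['t']);d=R.T@np.array([(u-c['cx'])/c['fx'],(v-c['cy'])/c['fy'],1.])
    return o+d*(z-o[2])/d[2]
def info(n):
    c=optics.camera_info(n); c['R']=np.array(c['R']);c['t']=np.array(c['t']);return c
def move(target,yaw_line=None,tilt=None):
    """fractions in tool frame from present pose to point target, tool down, y axis along yaw_line (mod pi)"""
    s=state();R=q2R(s['tool_rot']);p=np.array(s['tool_pos'])
    d=R.T@(np.array(target)-p)/.8
    out='d %s'%np.round(d,4)
    if yaw_line is not None:
        y=np.array([np.cos(yaw_line),np.sin(yaw_line),0]);best=None
        for sg in(1,-1):
            Y=y*sg;Z=np.array([0,0,-1.]);X=np.cross(Y,Z)
            r=Rn.from_matrix(R.T@np.c_[X,Y,Z]).as_rotvec()
            out+=' | r %s'%np.round(r/1.5,4)
    print(out,'len',np.round(np.linalg.norm(np.array(target)-p),3),'j6',np.round(s['joint_pos'][5],3))
E
python3 - <<'E'
from h import *
ims=[optics.grab_frame(n) for n in('scene','top')]
for n,i in zip(('scene','top'),ims): save(i,n+'0.png')
c=info('top');print(-c['R'].T@c['t'],c['R'].round(2),c['fx'])
for n in('tube_1','cradle','bar_grip','nut_grip','crank_grip','wheel_centre','timer','stain_tube','petri_a','culture_tub'):
    try:
        for b in nets.boxes_of('top',n)[:5]: print(n,round(b['confidence'],2),np.round(b['bbox'],0))
    except Exception as e: print(n,e)
E
```

```text
[ 0.35733305 -0.10796644  1.33265171] [[ 0.02 -1.    0.01]
 [-0.99 -0.02 -0.14]
 [ 0.14 -0.01 -0.99]] 404.0295141770963
tube_1 0.61 [324. 238.  28.  18.]
tube_1 0.56 [388. 231.  31.   9.]
cradle 0.75 [242. 165.  75.  78.]
bar_grip 0.89 [261. 151.  15.  55.]
nut_grip 0.67 [270. 182.  14.  18.]
crank_grip 0.62 [389. 231.  35.  11.]
crank_grip 0.5 [173. 181.   7.  12.]
wheel_centre 0.69 [172. 194.  26.  26.]
timer 0.59 [198. 236.  26.  24.]
stain_tube 0.44 [397. 142.  13.  19.]
stain_tube 0.34 [465. 239.  22.  23.]
petri_a 0.55 [258. 235.  19.  19.]
culture_tub 0.74 [324. 238.  30.  20.]
culture_tub 0.71 [464. 238.  25.  21.]
culture_tub 0.71 [174. 196.  28.  27.]
culture_tub 0.48 [387. 229.  36.   8.]
```

View pics/scene0.png

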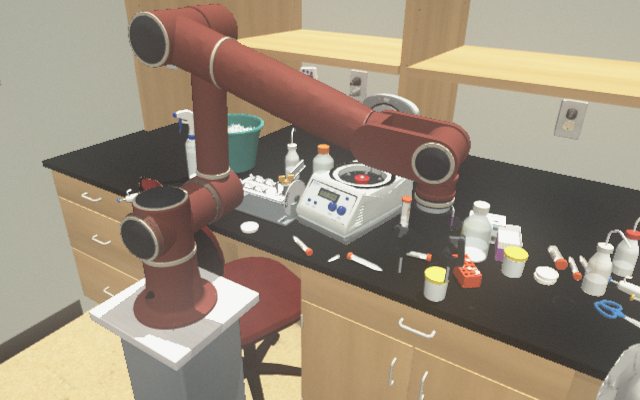

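View pics/top0.png

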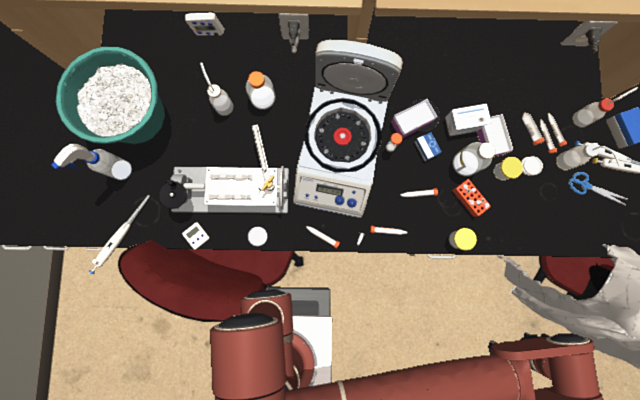

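```bash
python3 - <<'E'
from h import *
c=info('top')
for n,u,v,z in [('Acap',337,244,.01),('Atip',307,228,.01),('Bcap',375,230,.01),('Btip',406,233,.01),('Ccap',435,192,.01),('Ctip',402,194,.01),('edge',300,248,0),('edgeR',480,254,0),('wheel',172,194,.08),('nut',270,185,.13),('timer',196,236,.015),('petri',258,236,.01),('jar',464,238,.07),('pen',361,238,0),('pip',100,268,0),('marker',148,197,0),('cfl',297,212,.1),('cfr',358,214,.1),('stain',395,142,.1),('rack',472,198,.04)]:
    print(n,ray(c,u,v,z).round(3))
s=state();R=q2R(s['tool_rot']);w=info('wrist')
print(R.round(3),s['tool_pos'],s['contact_force'],s['gripper_width'])
print('cam in tool',R.T@(-w['R'].T@w['t']-s['tool_pos']),(w['R']@R).round(3),w['fx'],w['cx'],w['cy'])
E
```

```text
Acap [ 0.381 -0.173  0.01 ]
Atip [ 0.43  -0.074  0.01 ]
Bcap [ 0.429 -0.297  0.01 ]
Btip [ 0.421 -0.398  0.01 ]
Ccap [ 0.559 -0.496  0.01 ]
Ctip [ 0.549 -0.386  0.01 ]
edge [ 0.365 -0.053  0.   ]
edgeR [ 0.358 -0.642  0.   ]
wheel [0.523 0.348 0.08 ]
nut [0.551 0.037 0.13 ]
timer [0.397 0.284 0.015]
petri [0.401 0.084 0.01 ]
jar [ 0.406 -0.566  0.07 ]
pen [ 0.402 -0.252  0.   ]
pip [0.288 0.59  0.   ]
marker [0.522 0.455 0.   ]
cfl [ 0.474 -0.045  0.1  ]
cfr [ 0.471 -0.231  0.1  ]
stain [ 0.701 -0.346  0.1  ]
rack [ 0.537 -0.607  0.04 ]
[[ 0.975  0.221  0.   ]
 [ 0.221 -0.975 -0.   ]
 [-0.     0.    -1.   ]] [ 0.13811409 -0.60954253  0.23133757] [ 0.22461928  0.47778201 -0.23362568] 0.9980912405779951
cam in tool [ 0.06708199  0.00014758 -0.14244582] [[-0.001  1.     0.   ]
 [-0.965 -0.    -0.261]
 [-0.261 -0.001  0.965]] 303.3665867979719 319.1191957240837 197.37038195848348
```

```bash
R='' ; python3 -m inch '[{"dx":0.05,"dy":-0.02},{"dx":0.1,"dy":-0.045},{"dx":0.15,"dy":-0.067},{"dx":0.2,"dy":-0.09,"dz":-0.012}]' ; python3 -m inch '[{"dx":0.05,"dy":-0.02},{"dx":0.1,"dy":-0.045},{"dx":0.15,"dy":-0.067},{"dx":0.2,"dy":-0.09,"dz":-0.012},{"dx":0.2,"dy":-0.09,"dz":-0.012}]'
python3 - <<'E'
from h import *
w=info('wrist');im=optics.grab_frame('wrist');save(im,'w1.png')
s=state();print(s['tool_pos'],s['time'])
for b in nets.outline_of('wrist','tube_1'):
    print(round(b['confidence'],2),np.round(b['bbox']),b['pixels'].sum())
E
```

```text
[ 0.1381178  -0.60953062  0.23131528] 0.65validation failed for argument at $[0]...
validation failed for argument at $[0]...
```

View pics/w1.png

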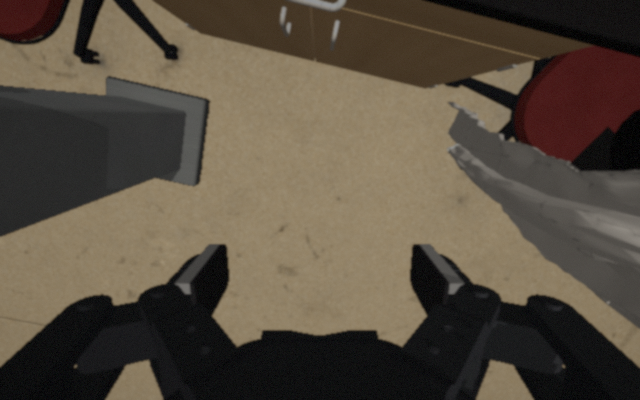

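```bash
python3 -m inch '[{"dx":0.05,"dy":-0.02,"dz":0,"rx":0,"ry":0,"rz":0},{"dx":0.1,"dy":-0.045,"dz":0,"rx":0,"ry":0,"rz":0},{"dx":0.15,"dy":-0.067,"dz":0,"rx":0,"ry":0,"rz":0},{"dx":0.2,"dy":-0.09,"dz":-0.012,"rx":0,"ry":0,"rz":0}]' ; python3 -m inch '[{"dx":0.05,"dy":-0.02,"dz":0,"rx":0,"ry":0,"rz":0},{"dx":0.1,"dy":-0.045,"dz":0,"rx":0,"ry":0,"rz":0},{"dx":0.15,"dy":-0.067,"dz":0,"rx":0,"ry":0,"rz":0},{"dx":0.15,"dy":-0.09,"dz":-0.012,"rx":0,"ry":0,"rz":0},{"dx":0.15,"dy":-0.09,"dz":-0.012,"rx":0,"ry":0,"rz":0}]'
cat >> h.py <<'E'
def look(fn,cls='tube_1',mask=True):
    """orange blobs (caps) in wrist picture with world position at z=.01, and net outlines of tubes with axis ends"""
    w=info('wrist');im=optics.grab_frame('wrist');save(im,fn)
    hsv=cv2.cvtColor(im,cv2.COLOR_RGB2HSV)
    m=cv2.inRange(hsv,(3,150,110),(17,255,255))
    n,l,st,ce=cv2.connectedComponentsWithStats(m)
    for i in range(1,n):
        if st[i,4]>25: print('cap',ce[i].round(1),st[i,4],ray(w,*ce[i],.011).round(4))
    for b in nets.outline_of('wrist',cls):
        ys,xs=np.nonzero(b['pixels']);
        if len(xs)<30: continue
        P=np.array([ray(w,x,y,.010)[:2] for x,y in zip(xs,ys)]);mu=P.mean(0);d=np.linalg.svd(P-mu,full_matrices=False)[2][0]
        t=(P-mu)@d;print('net',round(b['confidence'],2),np.round(b['bbox']),'ends',(mu+d*t.min()).round(4),(mu+d*t.max()).round(4),'len',np.ptp(t).round(3))
    return im,w
E
python3 - <<'E'
from h import *
look('w2.png')
s=state();print(s['tool_pos'],s['time'])
E
```

```text
time: 1.1
tool_pos: [0.2789, -0.5021, 0.2395]
tool_rot: [-0.001, 0.994, 0.111, -0.0]
contact_force: [0.2, -1.6, -0.4]
gripper_width: 0.994
grasp_force: 0.0
time: 1.6
tool_pos: [0.3806, -0.4058, 0.2519]
tool_rot: [0.001, 0.994, 0.113, 0.001]
contact_force: [-0.4, 0.2, 0.2]
gripper_width: 1.0
grasp_force: 0.0
cap [521.3  75. ] 5362 [ 0.5447 -0.6138  0.011 ]
cap [431.4  34.6] 253 [ 0.562  -0.4964  0.011 ]
cap [230.1 105.8] 214 [ 0.4332 -0.2837  0.011 ]
cap [131.2 127. ] 272 [ 0.3812 -0.1688  0.011 ]
net 0.91 [274. 115.  95.  40.] ends [ 0.4335 -0.278 ] [ 0.4257 -0.3997] len 0.122
net 0.74 [385.  33. 105.  29.] ends [ 0.5474 -0.3815] [ 0.5624 -0.503 ] len 0.122
net 0.72 [ 99. 100.  95.  79.] ends [ 0.4376 -0.0728] [ 0.3766 -0.1766] len 0.12
[ 0.37946546 -0.40748036  0.25090282] 1.7
```

View pics/w2.png

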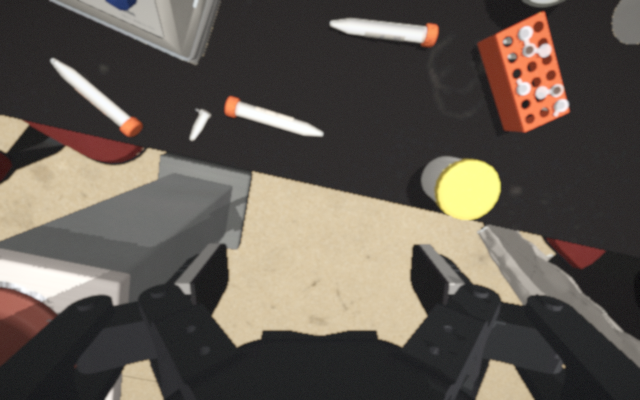

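```bash
python3 -m inch '[{"dx":0.02,"dy":-0.02,"dz":0.03,"rx":0,"ry":0,"rz":-0.1},{"dx":0.04,"dy":-0.04,"dz":0.06,"rx":0,"ry":0,"rz":-0.2},{"dx":0.06,"dy":-0.06,"dz":0.09,"rx":0,"ry":0,"rz":-0.3},{"dx":0.082,"dy":-0.077,"dz":0.125,"rx":0,"ry":0,"rz":-0.4},{"dx":0.082,"dy":-0.077,"dz":0.125,"rx":0,"ry":0,"rz":-0.498}]'; python3 -m inch '[{"dx":0,"dy":0,"dz":0,"rx":0,"ry":0,"rz":-0.1},{"dx":0,"dy":0,"dz":0,"rx":0,"ry":0,"rz":-0.2},{"dx":0,"dy":0,"dz":0,"rx":0,"ry":0,"rz":-0.3},{"dx":0,"dy":0,"dz":0,"rx":0,"ry":0,"rz":-0.357},{"dx":0,"dy":0,"dz":0,"rx":0,"ry":0,"rz":-0.357}]' 0
python3 - <<'E'
from h import *
im,w=look('w3.png')
move([.430,-.333,.1],-.065)
E
```

```text
time: 2.2
tool_pos: [0.428, -0.3298, 0.1449]
tool_rot: [-0.004, 0.883, 0.469, -0.001]
contact_force: [-1.7, 0.4, -0.2]
gripper_width: 0.999
grasp_force: 0.0
time: 2.7
tool_pos: [0.4291, -0.3337, 0.15]
tool_rot: [-0.0, 0.731, 0.683, -0.0]
contact_force: [-0.7, -0.2, -0.3]
gripper_width: 0.498
grasp_force: 0.0
cap [249.6   3.4] 159 [ 0.3839 -0.1754  0.011 ]
cap [318.1 135.9] 299 [ 0.4325 -0.2856  0.011 ]
cap [459.5 380.6] 581 [ 0.5755 -0.572   0.011 ]
net 0.88 [320. 189.  28. 123.] ends [ 0.4335 -0.2805] [ 0.4255 -0.3989] len 0.119
net 0.67 [444. 256.  15.  61.] ends [ 0.5488 -0.3802] [ 0.5533 -0.4469] len 0.067
net 0.48 [250.   6.  27.  11.] ends [ 0.3734 -0.1733] [ 0.3917 -0.1771] len 0.019
d [0.0005 0.0009 0.0627] | r [-0.0002 -0.0001 -0.0025] | r [-2.0000e-04  4.0000e-04  2.0919e+00] len 0.05 j6 -0.728
```

```bash
python3 -m inch '[{"dx":0,"dy":0,"dz":0.06,"rx":0,"ry":0,"rz":0},{"dx":0,"dy":0,"dz":0.12,"rx":0,"ry":0,"rz":0},{"dx":0,"dy":0,"dz":0.16,"rx":0,"ry":0,"rz":0},{"dx":0,"dy":0,"dz":0.183,"rx":0,"ry":0,"rz":0},{"dx":0,"dy":0,"dz":0.183,"rx":0,"ry":0,"rz":0}]'; python3 -m inch '[{"dx":0,"dy":0,"dz":0,"rx":0,"ry":0,"rz":0},{"dx":0,"dy":0,"dz":0,"rx":0,"ry":0,"rz":0},{"dx":0,"dy":0,"dz":0,"rx":0,"ry":0,"rz":0},{"dx":0,"dy":0,"dz":0,"rx":0,"ry":0,"rz":0},{"dx":0,"dy":0,"dz":0,"rx":0,"ry":0,"rz":0}]' -1; python3 -m inch '[{"dx":0,"dy":0,"dz":-0.05,"rx":0,"ry":0,"rz":0},{"dx":0,"dy":0,"dz":-0.11,"rx":0,"ry":0,"rz":0},{"dx":0,"dy":0,"dz":-0.17,"rx":0,"ry":0,"rz":0},{"dx":0,"dy":0,"dz":-0.23,"rx":0,"ry":0,"rz":0},{"dx":0,"dy":0,"dz":-0.28,"rx":0,"ry":0,"rz":0}]'
```

```text
time: 3.3
tool_pos: [0.4279, -0.3314, 0.0011]
tool_rot: [-0.003, 0.731, 0.683, -0.0]
contact_force: [0.9, -0.4, 0.2]
gripper_width: 0.497
grasp_force: 0.0
time: 3.8
tool_pos: [0.4306, -0.3337, 0.0058]
tool_rot: [0.001, 0.73, 0.684, -0.0]
contact_force: [-0.5, -1.3, 6.5]
gripper_width: 0.154
grasp_force: 60.8
time: 4.3
tool_pos: [0.4299, -0.3326, 0.2311]
tool_rot: [0.001, 0.73, 0.684, 0.0]
contact_force: [0.0, -0.4, -0.3]
gripper_width: 0.157
grasp_force: 60.0
```

```bash
python3 -m inch '[{"dx":0.06,"dy":0,"dz":-0.01,"rx":0,"ry":0,"rz":0},{"dx":0.12,"dy":0,"dz":-0.02,"rx":0,"ry":0,"rz":0},{"dx":0.18,"dy":-0.01,"dz":-0.03,"rx":0,"ry":0,"rz":0},{"dx":0.24,"dy":-0.02,"dz":-0.04,"rx":0,"ry":0,"rz":0},{"dx":0.3,"dy":-0.02,"dz":-0.04,"rx":0,"ry":0,"rz":0}]'; python3 -m inch '[{"dx":0.06,"dy":0,"dz":0,"rx":0,"ry":0,"rz":-0.1},{"dx":0.12,"dy":0,"dz":0,"rx":0,"ry":0,"rz":-0.2},{"dx":0.18,"dy":-0.01,"dz":0,"rx":0,"ry":0,"rz":-0.3},{"dx":0.24,"dy":-0.02,"dz":0,"rx":0,"ry":0,"rz":-0.4},{"dx":0.3,"dy":-0.02,"dz":0,"rx":0,"ry":0,"rz":-0.5}]';  python3 -m inch '[{"dx":0,"dy":0,"dz":0,"rx":0,"ry":0,"rz":-0.1},{"dx":0,"dy":0,"dz":0,"rx":0,"ry":0,"rz":-0.2},{"dx":0,"dy":0,"dz":0,"rx":0,"ry":0,"rz":-0.3},{"dx":0,"dy":0,"dz":0,"rx":0,"ry":0,"rz":-0.4},{"dx":0,"dy":0,"dz":0,"rx":0,"ry":0,"rz":-0.5}]';python3 -m inch '[{"dx":0,"dy":0,"dz":0,"rx":0,"ry":0,"rz":-0.1},{"dx":0,"dy":0,"dz":0,"rx":0,"ry":0,"rz":-0.15},{"dx":0,"dy":0,"dz":0,"rx":0,"ry":0,"rz":-0.15}]'
python3 - <<'E'
from h import *
move([.6,.157,.27],np.radians(95))
E
```

```text
time: 4.8
tool_pos: [0.429, -0.0905, 0.2613]
tool_rot: [0.001, 0.73, 0.683, 0.001]
contact_force: [0.3, 0.1, 0.2]
gripper_width: 0.153
grasp_force: 64.2
time: 5.3
tool_pos: [0.4281, 0.1505, 0.2601]
tool_rot: [0.0, 0.426, 0.905, 0.0]
contact_force: [0.5, -0.4, 0.2]
gripper_width: 0.156
grasp_force: 62.3
time: 5.8
tool_pos: [0.4288, 0.1486, 0.2597]
tool_rot: [-0.0, 0.065, 0.998, 0.0]
contact_force: [-0.8, -0.7, 0.4]
gripper_width: 0.152
grasp_force: 62.3
time: 6.1
tool_pos: [0.4289, 0.1485, 0.2598]
tool_rot: [-0.0, -0.044, 0.999, 0.0]
contact_force: [-0.3, 0.2, -0.3]
gripper_width: 0.152
grasp_force: 62.3
d [-0.214  -0.0083 -0.0129] | r [ 0.0001 -0.0004  0.0008] | r [ 6.0000e-04  1.0000e-04 -2.0936e+00] len 0.172 j6 -1.49
```

```bash
python3 -m inch '[{"dx":-0.06,"dy":0,"dz":-0.01,"rx":0,"ry":0,"rz":0},{"dx":-0.12,"dy":0,"dz":-0.012,"rx":0,"ry":0,"rz":0},{"dx":-0.18,"dy":-0.008,"dz":-0.013,"rx":0,"ry":0,"rz":0},{"dx":-0.214,"dy":-0.008,"dz":-0.013,"rx":0,"ry":0,"rz":0},{"dx":-0.214,"dy":-0.008,"dz":-0.013,"rx":0,"ry":0,"rz":0}]' | head -2
python3 - <<'E'
from h import *
w=info('wrist');im=optics.grab_frame('wrist');save(im,'w4.png')
np.savez('w4.npz',im=im,**{k:np.array(w[k]) for k in('R','t','fx','fy','cx','cy')})
for n in('cradle','bar_grip','nut_grip','crank_grip','wheel_centre','tube_1'):
    for b in nets.boxes_of('wrist',n)[:2]: print(n,round(b['confidence'],2),np.round(b['bbox'],1))
E
```

```text
time: 6.6
tool_pos: [0.6024, 0.1569, 0.269]
cradle 0.64 [293.3 161.3 245.2 237.8]
bar_grip 0.79 [219.9 194.4  74.7 171.2]
nut_grip 0.91 [192.9 126.5  45.6  53.1]
crank_grip 0.72 [526.8 146.1  51.1  23.6]
wheel_centre 0.64 [522.9 107.4 101.4  99.9]
tube_1 0.77 [321.7 239.6  52.8 197.2]
tube_1 0.49 [128.4   7.1  29.1  13.4]
```

View pics/w4.png

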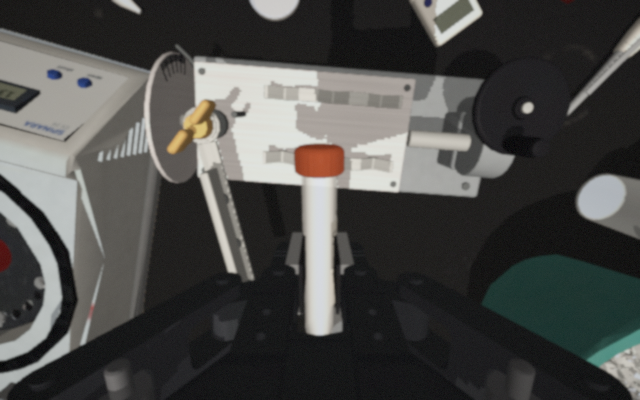

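```bash
python3 - <<'E'
from h import *
im=cv2.imread('pics/w4.png')[40:210,150:420];cv2.imwrite('pics/w4c.png',cv2.resize(im,None,fx=2.9,fy=2.9,interpolation=cv2.INTER_CUBIC))
d=np.load('w4.npz');w={k:d[k] for k in d}
for n,u,v,z in [('TL',195,57,.086),('TR',415,73,.086),('BR',404,192,.086),('nut',193,127,.135),('wheel',523,107,.08),('hub',526,108,.08)]: print(n,ray(w,u,v,z).round(4))
E
```

```text
TL [0.4927 0.0245 0.086 ]
TR [0.4887 0.2436 0.086 ]
BR [0.6112 0.252  0.086 ]
nut [0.5572 0.0407 0.135 ]
wheel [0.511  0.3636 0.08  ]
hub [0.5117 0.367  0.08  ]
```

View pics/w4c.png

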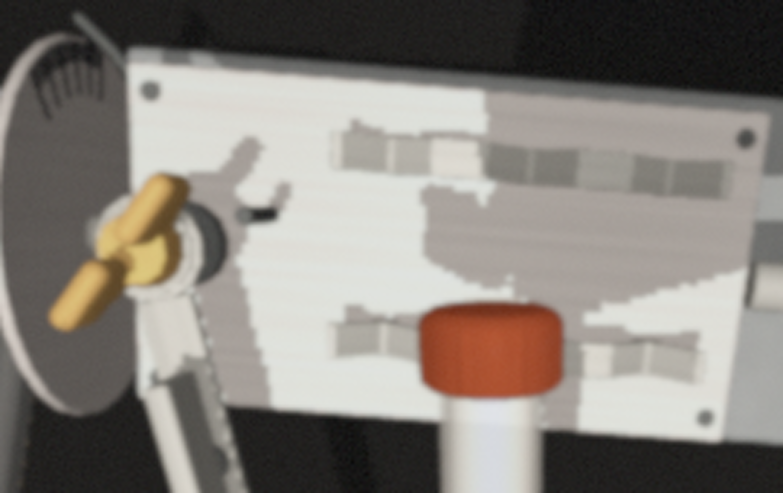

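```bash
python3 - <<'E'
from h import *
d=np.load('w4.npz');w={k:d[k] for k in d}
f=lambda u,v:(150+u/2.9,40+v/2.9)
P={}
obs=[('n1',392,155,(-35,-48,12.5)),('n2',533,165,(-35,0,12.5)),('n3',672,177,(-35,48,12.5)),('TL',130,60,(-59,-140,6)),('TR',768,113,(-59,82,6)),('BR',722,440,(59,82,6)),('r3',646,361,(28,48,12.5)),('r1',385,340,(28,-48,12.5))]
for n,u,v,c in obs: print(n,ray(w,*f(u,v),.080+c[2]/1000).round(4))
from scipy.optimize import least_squares
def res(p):
    R=Rn.from_euler('zy',[p[2],p[3]]).as_matrix()
    return np.concatenate([proj(w,R@(np.array(c)/1000)+[p[0],p[1],.08])-f(u,v) for n,u,v,c in obs])
r=least_squares(res,[.54,.157,.09,0]);print(r.x.round(4),r.fun.round(1))
R=Rn.from_euler('zy',[r.x[2],r.x[3]]).as_matrix();T=lambda c:(R@np.array(c)+[r.x[0],r.x[1],.08]).round(4)
for c in [(0,0,.024),(0,-.048,.024),(0,.048,.024),(0,-.12,.06)]: print(c,T(c))
for z in(.05,.055,.06,.065,.07): print(z,'nutpix',proj(w,T((0,-.12,z))).round(1))
E
```

```text
n1 [0.5195 0.1159 0.0925]
n2 [0.5186 0.1646 0.0925]
n3 [0.5185 0.2129 0.0925]
TL [0.4961 0.0243 0.086 ]
TR [0.4942 0.2444 0.086 ]
BR [0.6113 0.2464 0.086 ]
r3 [0.5828 0.2123 0.0925]
r1 [0.5833 0.117  0.0925]
[ 0.5541  0.1644  0.0093 -0.004 ] [ 0.1 -0.  -0.6  0.4 -0.9  0.1 -0.4  0.3  1.3  0.3  0.3  0.9  0.4 -1.1
 -0.3 -0.8]
(0, 0, 0.024) [0.554  0.1644 0.104 ]
(0, -0.048, 0.024) [0.5544 0.1164 0.104 ]
(0, 0.048, 0.024) [0.5536 0.2124 0.104 ]
(0, -0.12, 0.06) [0.555  0.0444 0.14  ]
0.05 nutpix [199.3 124.7]
0.055 nutpix [197.2 124.9]
0.06 nutpix [195. 125.]
0.065 nutpix [192.6 125.2]
0.07 nutpix [190.2 125.3]
```

```bash
python3 - <<'E'
from h import *
d=np.load('w4.npz');w={k:d[k] for k in d}
s=state();R=q2R(s['tool_rot']);p=s['tool_pos']
for off in(.003,.006,.009):
  for l in(-.048,-.0605-.0,.066): print(off,l,proj(w,p+R@np.array([-l,0,-off])+0).round(1))
hsv=cv2.cvtColor(d['im'],cv2.COLOR_RGB2HSV);m=cv2.inRange(hsv,(3,150,80),(17,255,255));n,l,st,ce=cv2.connectedComponentsWithStats(m)
print([(st[i],ce[i]) for i in range(1,n) if st[i,4]>300])
move([.5501,.2124,.16],np.radians(90.53))
E
```

```text
0.003 -0.048 [320.3 147.6]
0.003 -0.0605 [320.2 118.9]
0.003 0.066 [320.7 357.5]
0.006 -0.048 [320.3 148.3]
0.006 -0.0605 [320.2 119. ]
0.006 0.066 [320.8 361.8]
0.009 -0.048 [320.3 149. ]
0.009 -0.0605 [320.2 119.1]
0.009 0.066 [320.8 366.3]
[(array([ 295,  145,   48,   31, 1349], dtype=int32), array([319.07635285, 160.18828762]))]
d [0.0554 0.074  0.1387] | r [0.0001 0.0004 0.053 ] | r [-6.0000e-04  1.0000e-04 -2.0414e+00] len 0.133 j6 -1.523
```

```bash
python3 - <<'E'
from h import *
d=np.load('w4.npz');w={k:d[k] for k in d}
s=state();R=q2R(s['tool_rot']);p=s['tool_pos']
for off in(.004,.007):
  for c in(-.048,-.045,-.042,-.039):
    pts=[]
    for e in(-.0065,.0065):
      for a in np.linspace(0,2*np.pi,40): pts.append(proj(w,p+R@np.array([-(c+e),.0115*np.cos(a),-off-.0115*np.sin(a)])))
    q=np.array(pts);print(off,c,q.min(0).round(0),q.max(0).round(0))
E
```

```text
0.004 -0.048 [294. 132.] [346. 166.]
0.004 -0.045 [294. 138.] [346. 174.]
0.004 -0.042 [294. 144.] [346. 181.]
0.004 -0.039 [295. 151.] [346. 188.]
0.007 -0.048 [294. 132.] [347. 168.]
0.007 -0.045 [294. 138.] [347. 175.]
0.007 -0.042 [294. 145.] [347. 182.]
0.007 -0.039 [294. 151.] [347. 189.]
```

```bash
python3 -m inch '[{"dx":0.03,"dy":0.04,"dz":0.03,"rx":0,"ry":0,"rz":0.03},{"dx":0.063,"dy":0.074,"dz":0.06,"rx":0,"ry":0,"rz":0.053},{"dx":0.063,"dy":0.074,"dz":0.11,"rx":0,"ry":0,"rz":0.053},{"dx":0.063,"dy":0.074,"dz":0.139,"rx":0,"ry":0,"rz":0.053},{"dx":0.063,"dy":0.074,"dz":0.139,"rx":0,"ry":0,"rz":0.053}]'; python3 -c "
from h import *
move([.5441,.2123,.101],np.radians(90.53))"
```

```text
time: 7.45
tool_pos: [0.5412, 0.2113, 0.155]
tool_rot: [-0.004, -0.005, 1.0, -0.001]
contact_force: [-0.9, -0.3, -1.1]
gripper_width: 0.153
grasp_force: 62.3
d [-0.0041  0.0013  0.0674] | r [-0.0012 -0.0052  0.0004] | r [ 8.100e-03 -1.900e-03 -2.094e+00] len 0.054 j6 -1.337
```

```bash
python3 -m inch '[{"dx":0,"dy":0,"dz":0.03,"rx":0,"ry":0,"rz":0},{"dx":0,"dy":0,"dz":0.055,"rx":0,"ry":0,"rz":0},{"dx":0,"dy":0,"dz":0.066,"rx":0,"ry":0,"rz":0},{"dx":0,"dy":0,"dz":0.073,"rx":0,"ry":0,"rz":0},{"dx":0,"dy":0,"dz":0.073,"rx":0,"ry":0,"rz":0}]'; python3 -c "
from h import *
move([.5441,.2123,.101],np.radians(90.53));print(state()['tool_pos'],state()['contact_force'])"
```

```text
time: 7.95
tool_pos: [0.5454, 0.2116, 0.1017]
tool_rot: [0.001, -0.005, 1.0, 0.0]
contact_force: [0.2, -1.0, 0.2]
gripper_width: 0.153
grasp_force: 62.4
d [0.0016 0.0008 0.0009] | r [ 0.      0.0007 -0.0001] | r [ 1.1000e-03 -0.0000e+00  2.0943e+00] len 0.002 j6 -1.337
[0.54536296 0.2116342  0.10173254] [ 0.17470516 -0.98084683  0.20733032]
```

```bash
python3 -m inch '[{"dx":0,"dy":0.001,"dz":0.003,"rx":0,"ry":0,"rz":0},{"dx":0,"dy":0.001,"dz":0.004,"rx":0,"ry":0,"rz":0},{"dx":0,"dy":0.001,"dz":0.004,"rx":0,"ry":0,"rz":0}]' | sed -n '2p;4p'; python3 -m inch '[{"dx":0,"dy":0,"dz":0,"rx":0,"ry":0,"rz":0},{"dx":0,"dy":0,"dz":0,"rx":0,"ry":0,"rz":0},{"dx":0,"dy":0,"dz":0,"rx":0,"ry":0,"rz":0}]' -0.3; python3 -m inch '[{"dx":0,"dy":0,"dz":-0.03,"rx":0,"ry":0,"rz":0},{"dx":0,"dy":0,"dz":-0.08,"rx":0,"ry":0,"rz":0},{"dx":0,"dy":0,"dz":-0.14,"rx":0,"ry":0,"rz":0},{"dx":0,"dy":0,"dz":-0.2,"rx":0,"ry":0,"rz":0},{"dx":0,"dy":0,"dz":-0.2,"rx":0,"ry":0,"rz":0}]' | sed -n '2p'
python3 - <<'E'
from h import *
w=info('wrist');im=optics.grab_frame('wrist');save(im,'w5.png')
R=Rn.from_euler('z',.0093).as_matrix()
T=lambda c:(R@np.array(c)+[.5541,.1644,.08])
print([proj(w,T(c)).round(0) for c in [(-.053,.048,.024),(.057,.048,.024),(-.035,0,.0125),(.028,0,.0125)]])
for b in nets.outline_of('wrist','tube_1'):
    ys,xs=np.nonzero(b['pixels']);print(b['confidence'],np.round(b['bbox']))
    P=np.array([ray(w,x,y,.104)[:2] for x,y in zip(xs,ys)]);Q=(P-[.5541,.1644])@R[:2,:2]
    print('cradle range x',Q[:,0].min(),Q[:,0].max(),'fit y',np.polyfit(Q[:,0],Q[:,1],1).round(4))
E
```

```text
tool_pos: [0.5462, 0.2119, 0.1008]
contact_force: [-3.3, -4.8, 6.8]
time: 8.55
tool_pos: [0.545, 0.2127, 0.098]
tool_rot: [0.0, -0.005, 1.0, 0.0]
contact_force: [0.4, -0.5, 0.1]
gripper_width: 0.349
grasp_force: 0.0
tool_pos: [0.5486, 0.2137, 0.2675]
[array([317., 130.]), array([317., 234.]), array([271., 147.]), array([273., 205.])]
0.89 [316. 180.  21. 119.]
cradle range x -0.05912570562175779 0.059194599895498044 fit y [0.0011 0.0475]
0.72 [46. 43. 92. 60.]
cradle range x -0.15577832722192297 -0.10636069697805482 fit y [1.5779e+00 1.3000e-03]
```

View pics/w5.png

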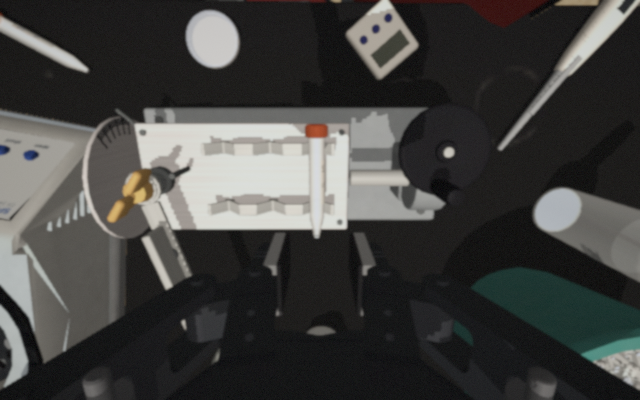

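```bash
python3 -m inch '[{"dx":0.02,"dy":-0.05,"dz":0,"rx":0,"ry":0,"rz":0},{"dx":0.045,"dy":-0.11,"dz":0,"rx":0,"ry":0,"rz":0},{"dx":0.07,"dy":-0.16,"dz":0,"rx":0,"ry":0,"rz":0},{"dx":0.095,"dy":-0.217,"dz":0,"rx":0,"ry":0,"rz":0}]' 0 | head -1; python3 -m inch '[{"dx":0.02,"dy":-0.05,"dz":0,"rx":0,"ry":0,"rz":0.1},{"dx":0.045,"dy":-0.11,"dz":0,"rx":0,"ry":0,"rz":0.2},{"dx":0.07,"dy":-0.16,"dz":0,"rx":0,"ry":0,"rz":0.3},{"dx":0.09,"dy":-0.217,"dz":0,"rx":0,"ry":0,"rz":0.4},{"dx":0.09,"dy":-0.217,"dz":0,"rx":0,"ry":0,"rz":0.5}]' | head -1; python3 -m inch '[{"dx":0,"dy":0,"dz":0,"rx":0,"ry":0,"rz":0.1},{"dx":0,"dy":0,"dz":0,"rx":0,"ry":0,"rz":0.2},{"dx":0,"dy":0,"dz":0.03,"rx":0,"ry":0,"rz":0.3},{"dx":0,"dy":0,"dz":0.06,"rx":0,"ry":0,"rz":0.4},{"dx":0,"dy":0,"dz":0.1,"rx":0,"ry":0,"rz":0.5}]' | head -1;  python3 -m inch '[{"dx":0,"dy":0,"dz":0.02,"rx":0,"ry":0,"rz":0.1},{"dx":0,"dy":0,"dz":0.02,"rx":0,"ry":0,"rz":0.2},{"dx":0,"dy":0,"dz":0.02,"rx":0,"ry":0,"rz":0.3},{"dx":0,"dy":0,"dz":0.02,"rx":0,"ry":0,"rz":0.407},{"dx":0,"dy":0,"dz":0.02,"rx":0,"ry":0,"rz":0.407}]'
python3 - <<'E'
from h import *
im,w=look('w6.png')
move([.4015,-.1342,.1],np.radians(-30.4))
E
```

```text
time: 9.55
time: 10.05
time: 10.55
time: 11.05
tool_pos: [0.3988, -0.1353, 0.1592]
tool_rot: [-0.002, 0.868, 0.497, -0.001]
contact_force: [-0.1, 0.2, -0.7]
gripper_width: 0.5
grasp_force: 0.0
cap [321.5 225.3] 267 [ 0.3802 -0.1723  0.011 ]
net 0.88 [324. 170.  23. 124.] ends [ 0.4371 -0.0717] [ 0.3771 -0.1781] len 0.122
net 0.85 [563. 329.  42.  48.] ends [ 0.545  -0.3771] [ 0.5607 -0.4578] len 0.082
d [0.0029 0.0018 0.0751] | r [-0.0019  0.      0.0019] | r [-0.     -0.003  -2.0925] len 0.06 j6 0.023
```

```bash
python3 -m inch '[{"dx":0.004,"dy":0.002,"dz":0.06,"rx":0,"ry":0,"rz":-0.01},{"dx":0.004,"dy":0.002,"dz":0.12,"rx":0,"ry":0,"rz":-0.01},{"dx":0.004,"dy":0.002,"dz":0.17,"rx":0,"ry":0,"rz":-0.01},{"dx":0.004,"dy":0.002,"dz":0.194,"rx":0,"ry":0,"rz":-0.01},{"dx":0.004,"dy":0.002,"dz":0.194,"rx":0,"ry":0,"rz":-0.01}]' | sed -n '2p;4p'; python3 -m inch '[{"dx":0,"dy":0,"dz":0,"rx":0,"ry":0,"rz":0},{"dx":0,"dy":0,"dz":0,"rx":0,"ry":0,"rz":0},{"dx":0,"dy":0,"dz":0,"rx":0,"ry":0,"rz":0},{"dx":0,"dy":0,"dz":0,"rx":0,"ry":0,"rz":0},{"dx":0,"dy":0,"dz":0,"rx":0,"ry":0,"rz":0}]' -1; python3 -m inch '[{"dx":0,"dy":0,"dz":-0.05,"rx":0,"ry":0,"rz":0},{"dx":0,"dy":0,"dz":-0.11,"rx":0,"ry":0,"rz":0},{"dx":0,"dy":0,"dz":-0.17,"rx":0,"ry":0,"rz":0},{"dx":0,"dy":0,"dz":-0.23,"rx":0,"ry":0,"rz":0},{"dx":0,"dy":0,"dz":-0.29,"rx":0,"ry":0,"rz":0}]'; python3 -c "
from h import *
move([.544,.1643,.24],np.radians(-89.47))"
```

```text
tool_pos: [0.3996, -0.1322, 0.0025]
contact_force: [-0.4, 0.6, 1.2]
time: 12.15
tool_pos: [0.4045, -0.1349, 0.0082]
tool_rot: [0.002, 0.864, 0.504, 0.001]
contact_force: [0.3, 0.2, 5.3]
gripper_width: 0.158
grasp_force: 60.7
time: 12.65
tool_pos: [0.4025, -0.1338, 0.2404]
tool_rot: [0.0, 0.864, 0.504, 0.0]
contact_force: [1.6, -1.1, -0.6]
gripper_width: 0.154
grasp_force: 60.0
d [ 0.4114 -0.0297  0.0005] | r [ 1.000e-04 -1.000e-04  6.975e-01] | r [ 1.0000e-04  2.0000e-04 -1.3969e+00] len 0.33 j6 0.019
```

```bash
python3 -m inch '[{"dx":0.05,"dy":-0.004,"dz":0,"rx":0,"ry":0,"rz":0},{"dx":0.1,"dy":-0.008,"dz":0,"rx":0,"ry":0,"rz":0},{"dx":0.15,"dy":-0.011,"dz":0,"rx":0,"ry":0,"rz":0},{"dx":0.205,"dy":-0.015,"dz":0,"rx":0,"ry":0,"rz":0}]' | head -1; python3 -m inch '[{"dx":0.05,"dy":-0.004,"dz":0,"rx":0,"ry":0,"rz":0.1},{"dx":0.1,"dy":-0.008,"dz":0,"rx":0,"ry":0,"rz":0.2},{"dx":0.15,"dy":-0.011,"dz":0,"rx":0,"ry":0,"rz":0.3},{"dx":0.205,"dy":-0.015,"dz":0,"rx":0,"ry":0,"rz":0.4},{"dx":0.205,"dy":-0.015,"dz":0,"rx":0,"ry":0,"rz":0.5}]' | head -1; python3 -m inch '[{"dx":0,"dy":0,"dz":0,"rx":0,"ry":0,"rz":0.1},{"dx":0,"dy":0,"dz":0,"rx":0,"ry":0,"rz":0.198},{"dx":0,"dy":0,"dz":0,"rx":0,"ry":0,"rz":0.198},{"dx":0,"dy":0,"dz":0,"rx":0,"ry":0,"rz":0.198}]'
python3 - <<'E'
from h import *
move([.544,.1643,.16],np.radians(-89.47))
w=info('wrist');im=optics.grab_frame('wrist');save(im,'w7.png')
s=state();R=q2R(s['tool_rot']);p=s['tool_pos'];w=info('wrist')
for b in nets.outline_of('wrist','tube_1'):
    ys,xs=np.nonzero(b['pixels']);m=ys>0;print(b['confidence'],np.round(b['bbox']),np.polyfit(ys,xs,1).round(3))
print(proj(w,p+R@np.array([.066,0,-.005])),proj(w,p+R@np.array([-.043,0,-.005])))
E
```

```text
time: 13.05
time: 13.55
time: 13.95
tool_pos: [0.5437, 0.1631, 0.2383]
tool_rot: [0.0, 1.0, 0.011, -0.0]
contact_force: [-1.0, 0.3, -0.3]
gripper_width: 0.156
grasp_force: 60.0
d [ 0.0005 -0.0015  0.0979] | r [0.     0.0003 0.0082] | r [-5.0000e-04  1.0000e-04 -2.0861e+00] len 0.078 j6 1.709
0.92 [269. 177.  25. 138.] [2.60000e-02 2.63186e+02]
0.61 [321. 219.  45. 236.] [ -0.    319.435]
[319.46841868 118.00083758] [319.49070002 329.74230191]
```

View pics/w7.png

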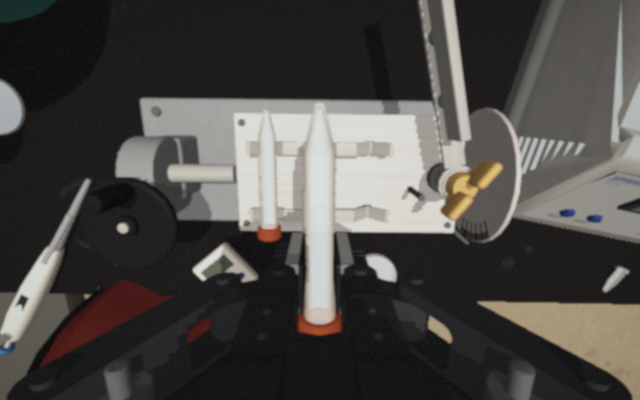

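```bash
python3 -m inch '[{"dx":-0.0025,"dy":-0.001,"dz":0.05,"rx":0,"ry":0,"rz":0.008},{"dx":-0.0025,"dy":-0.001,"dz":0.1,"rx":0,"ry":0,"rz":0.008},{"dx":-0.0025,"dy":-0.001,"dz":0.14,"rx":0,"ry":0,"rz":0.008},{"dx":-0.0025,"dy":-0.001,"dz":0.165,"rx":0,"ry":0,"rz":0.008},{"dx":-0.0025,"dy":-0.001,"dz":0.165,"rx":0,"ry":0,"rz":0.008}]'| sed -n '2p;4p'; python3 -m inch '[{"dx":0,"dy":0,"dz":0,"rx":0,"ry":0,"rz":0},{"dx":0,"dy":0,"dz":0.0,"rx":0,"ry":0,"rz":0},{"dx":0,"dy":0,"dz":0.0,"rx":0,"ry":0,"rz":0}]' | sed -n '2,4p'; python3 -c "
from h import *
move([.5416,.1643,.0985],np.radians(-89.47))"
```

```text
tool_pos: [0.5402, 0.1633, 0.1037]
contact_force: [0.4, -0.6, 0.5]
tool_pos: [0.5426, 0.164, 0.1078]
tool_rot: [-0.0, 1.0, 0.003, 0.001]
contact_force: [-0.2, -0.1, 0.2]
d [-0.0012 -0.0004  0.0116] | r [-0.0002 -0.0013 -0.0016] | r [-2.1000e-03  4.0000e-04  2.0928e+00] len 0.009 j6 1.726
```

```bash
python3 -m inch '[{"dx":0,"dy":0,"dz":0.004,"rx":0,"ry":0,"rz":0},{"dx":0,"dy":0,"dz":0.008,"rx":0,"ry":0,"rz":0},{"dx":0,"dy":0,"dz":0.011,"rx":0,"ry":0,"rz":0},{"dx":0,"dy":0,"dz":0.011,"rx":0,"ry":0,"rz":0}]'| sed -n '2p;4p'; python3 -m inch '[{"dx":0,"dy":0,"dz":0,"rx":0,"ry":0,"rz":0},{"dx":0,"dy":0,"dz":0,"rx":0,"ry":0,"rz":0},{"dx":0,"dy":0,"dz":0,"rx":0,"ry":0,"rz":0}]' -0.3| sed -n '2p;4,6p'; python3 -m inch '[{"dx":0,"dy":0,"dz":-0.03,"rx":0,"ry":0,"rz":0},{"dx":0,"dy":0,"dz":-0.08,"rx":0,"ry":0,"rz":0},{"dx":0,"dy":0,"dz":-0.14,"rx":0,"ry":0,"rz":0},{"dx":0,"dy":0,"dz":-0.2,"rx":0,"ry":0,"rz":0},{"dx":0,"dy":0,"dz":-0.2,"rx":0,"ry":0,"rz":0}]' | sed -n '2p'
cat >> h.py <<'E'
def placed(fn):
    w=info('wrist');im=optics.grab_frame('wrist');save(im,fn);w=info('wrist')
    R=Rn.from_euler('z',.0093).as_matrix()
    for b in nets.outline_of('wrist','tube_1'):
        ys,xs=np.nonzero(b['pixels'])
        P=np.array([ray(w,x,y,.104)[:2] for x,y in zip(xs,ys)]);Q=(P-[.5541,.1644])@R[:2,:2]
        print(round(b['confidence'],2),np.round(b['bbox']),'cradle x',Q[:,0].min().round(4),Q[:,0].max().round(4),'y=',np.polyfit(Q[:,0],Q[:,1],1).round(4))
    return im,w
E
python3 - <<'E'
from h import *
placed('w8.png')
move([.554,-.43,.25],0)
E
```

```text
tool_pos: [0.5431, 0.1636, 0.1032]
contact_force: [-11.1, -4.7, 23.1]
tool_pos: [0.5415, 0.1639, 0.0971]
contact_force: [-0.2, -0.5, -0.6]
gripper_width: 0.348
grasp_force: 0.0
tool_pos: [0.5455, 0.1646, 0.2665]
0.85 [324. 178.  25. 119.] cradle x -0.0643 0.0568 y= [ 0.0019 -0.0013]
0.68 [276. 175.  20. 120.] cradle x -0.0631 0.0578 y= [-0.0052  0.0459]
d [0.0094 0.7426 0.0109] | r [ 0.0011 -0.0017 -1.0427] | r [-0.0017 -0.0011  1.0517] len 0.594 j6 1.726
```

```bash
python3 -m inch '[{"dx":-0.02,"dy":0.05,"dz":0,"rx":0,"ry":0,"rz":0},{"dx":-0.04,"dy":0.11,"dz":0,"rx":0,"ry":0,"rz":0},{"dx":-0.06,"dy":0.17,"dz":0,"rx":0,"ry":0,"rz":0},{"dx":-0.08,"dy":0.23,"dz":0,"rx":0,"ry":0,"rz":0},{"dx":-0.1,"dy":0.29,"dz":0,"rx":0,"ry":0,"rz":0}]' 0 | head -2; python3 -m inch '[{"dx":0,"dy":0.06,"dz":0,"rx":0,"ry":0,"rz":0},{"dx":0,"dy":0.12,"dz":0,"rx":0,"ry":0,"rz":0},{"dx":0,"dy":0.18,"dz":0,"rx":0,"ry":0,"rz":0},{"dx":0,"dy":0.24,"dz":0,"rx":0,"ry":0,"rz":0},{"dx":0,"dy":0.3,"dz":0,"rx":0,"ry":0,"rz":0}]' | head -2;python3 -m inch '[{"dx":0.025,"dy":0.04,"dz":0,"rx":0,"ry":0,"rz":-0.1},{"dx":0.05,"dy":0.08,"dz":0,"rx":0,"ry":0,"rz":-0.2},{"dx":0.08,"dy":0.13,"dz":0,"rx":0,"ry":0,"rz":-0.3},{"dx":0.112,"dy":0.18,"dz":0,"rx":0,"ry":0,"rz":-0.4},{"dx":0.112,"dy":0.181,"dz":0,"rx":0,"ry":0,"rz":-0.5}]' | head -2;  python3 -m inch '[{"dx":0,"dy":0,"dz":0.02,"rx":0,"ry":0,"rz":-0.1},{"dx":0,"dy":0,"dz":0.04,"rx":0,"ry":0,"rz":-0.2},{"dx":0,"dy":0,"dz":0.06,"rx":0,"ry":0,"rz":-0.3},{"dx":0,"dy":0,"dz":0.08,"rx":0,"ry":0,"rz":-0.4},{"dx":0,"dy":0,"dz":0.1,"rx":0,"ry":0,"rz":-0.5}]' | head -1;  python3 -m inch '[{"dx":0,"dy":0,"dz":0.02,"rx":0,"ry":0,"rz":-0.1},{"dx":0,"dy":0,"dz":0.02,"rx":0,"ry":0,"rz":-0.122},{"dx":0,"dy":0,"dz":0.02,"rx":0,"ry":0,"rz":-0.122},{"dx":0,"dy":0,"dz":0.02,"rx":0,"ry":0,"rz":-0.122}]'
python3 - <<'E'
from h import *
im,w=look('w9.png')
move([.5563,-.4525,.1],np.radians(6.8))
E
```

```text
time: 16.65
tool_pos: [0.4621, -0.0675, 0.2546]
time: 17.15
tool_pos: [0.4644, -0.3076, 0.2544]
time: 17.65
tool_pos: [0.5564, -0.4534, 0.2493]
time: 18.15
time: 18.55
tool_pos: [0.5556, -0.4499, 0.1596]
tool_rot: [-0.001, 0.664, 0.748, 0.0]
contact_force: [-0.2, 0.5, -0.3]
gripper_width: 0.499
grasp_force: 0.0
cap [600.3  82.8] 3073 [ 0.7972 -0.326   0.011 ]
cap [318.1 230.3] 270 [ 0.561  -0.4969  0.011 ]
cap [305.5 309.2] 2417 [ 0.5581 -0.5906  0.011 ]
d [-0.0026 -0.0001  0.0765] | r [-0.0003 -0.0003 -0.0003] | r [-5.0000e-04  4.0000e-04  2.0941e+00] len 0.061 j6 -0.903
```

```bash
python3 -m inch '[{"dx":-0.003,"dy":0,"dz":0.06,"rx":0,"ry":0,"rz":0},{"dx":-0.003,"dy":0,"dz":0.12,"rx":0,"ry":0,"rz":0},{"dx":-0.003,"dy":0,"dz":0.17,"rx":0,"ry":0,"rz":0},{"dx":-0.003,"dy":0,"dz":0.195,"rx":0,"ry":0,"rz":0},{"dx":-0.003,"dy":0,"dz":0.195,"rx":0,"ry":0,"rz":0}]' | sed -n '2p;4p'; python3 -m inch '[{"dx":0,"dy":0,"dz":0,"rx":0,"ry":0,"rz":0},{"dx":0,"dy":0,"dz":0,"rx":0,"ry":0,"rz":0},{"dx":0,"dy":0,"dz":0,"rx":0,"ry":0,"rz":0},{"dx":0,"dy":0,"dz":0,"rx":0,"ry":0,"rz":0},{"dx":0,"dy":0,"dz":0,"rx":0,"ry":0,"rz":0}]' -1; python3 -m inch '[{"dx":0,"dy":0,"dz":-0.05,"rx":0,"ry":0,"rz":0},{"dx":0,"dy":0,"dz":-0.11,"rx":0,"ry":0,"rz":0},{"dx":0,"dy":0,"dz":-0.17,"rx":0,"ry":0,"rz":0},{"dx":0,"dy":0,"dz":-0.23,"rx":0,"ry":0,"rz":0},{"dx":0,"dy":0,"dz":-0.29,"rx":0,"ry":0,"rz":0}]'; python3 -c "
from h import *
move([.43,-.35,.26],np.radians(-89.47));move([.5436,.1164,.26],np.radians(-89.47))"
```

```text
tool_pos: [0.5547, -0.4511, 0.0019]
contact_force: [0.6, -0.0, -0.1]
time: 19.65
tool_pos: [0.5584, -0.4548, 0.0094]
tool_rot: [0.003, 0.664, 0.748, -0.0]
contact_force: [1.1, 0.4, 6.1]
gripper_width: 0.155
grasp_force: 59.2
time: 20.15
tool_pos: [0.5564, -0.4527, 0.2406]
tool_rot: [0.001, 0.664, 0.748, -0.0]
contact_force: [0.2, -1.2, -0.0]
gripper_width: 0.15
grasp_force: 58.7
d [ 0.1462 -0.1416 -0.0245] | r [8.0000e-04 0.0000e+00 1.1202e+00] | r [-0.000e+00  8.000e-04 -9.741e-01] len 0.164 j6 -0.906
d [ 0.7083  0.0685 -0.0248] | r [8.0000e-04 0.0000e+00 1.1202e+00] | r [-0.000e+00  8.000e-04 -9.741e-01] len 0.57 j6 -0.906
```

```bash
python3 -m inch '[{"dx":0.04,"dy":-0.04,"dz":-0.01,"rx":0,"ry":0,"rz":0},{"dx":0.08,"dy":-0.08,"dz":-0.02,"rx":0,"ry":0,"rz":0},{"dx":0.11,"dy":-0.11,"dz":-0.025,"rx":0,"ry":0,"rz":0},{"dx":0.146,"dy":-0.142,"dz":-0.025,"rx":0,"ry":0,"rz":0}]' | sed -n '2p;5p'; python3 -m inch '[{"dx":0.056,"dy":0.021,"dz":0,"rx":0,"ry":0,"rz":0},{"dx":0.112,"dy":0.042,"dz":0,"rx":0,"ry":0,"rz":0},{"dx":0.168,"dy":0.063,"dz":0,"rx":0,"ry":0,"rz":0},{"dx":0.224,"dy":0.084,"dz":0,"rx":0,"ry":0,"rz":0},{"dx":0.28,"dy":0.105,"dz":0,"rx":0,"ry":0,"rz":0}]' | sed -n '2p;5p'; python3 -m inch '[{"dx":0.056,"dy":0.021,"dz":0,"rx":0,"ry":0,"rz":0.1},{"dx":0.112,"dy":0.042,"dz":0,"rx":0,"ry":0,"rz":0.2},{"dx":0.168,"dy":0.063,"dz":0,"rx":0,"ry":0,"rz":0.3},{"dx":0.224,"dy":0.084,"dz":0,"rx":0,"ry":0,"rz":0.4},{"dx":0.28,"dy":0.105,"dz":0,"rx":0,"ry":0,"rz":0.5}]' | sed -n '2p;5p'; python3 -m inch '[{"dx":0,"dy":0,"dz":0,"rx":0,"ry":0,"rz":0.1},{"dx":0,"dy":0,"dz":0,"rx":0,"ry":0,"rz":0.2},{"dx":0,"dy":0,"dz":0,"rx":0,"ry":0,"rz":0.3},{"dx":0,"dy":0,"dz":0,"rx":0,"ry":0,"rz":0.4},{"dx":0,"dy":0,"dz":0,"rx":0,"ry":0,"rz":0.5}]' | sed -n '2p;5p';  python3 -m inch '[{"dx":0,"dy":0,"dz":0,"rx":0,"ry":0,"rz":0.1},{"dx":0,"dy":0,"dz":0,"rx":0,"ry":0,"rz":0.12},{"dx":0,"dy":0,"dz":0,"rx":0,"ry":0,"rz":0.12},{"dx":0,"dy":0,"dz":0,"rx":0,"ry":0,"rz":0.12}]'
python3 - <<'E'
from h import *
w=info('wrist');im=optics.grab_frame('wrist');save(im,'w10.png')
s=state();R=q2R(s['tool_rot']);p=s['tool_pos'];w=info('wrist')
for b in nets.outline_of('wrist','tube_1'):
    ys,xs=np.nonzero(b['pixels']);print(b['confidence'],np.round(b['bbox']),np.polyfit(ys,xs,1).round(3))
for l in(.066,.070,.074,.078):print(l,proj(w,p+R@np.array([l,0,-.004])))
for n in('nut_grip','bar_grip'):
    for b in nets.boxes_of('wrist',n)[:1]:print(n,b['bbox'])
move([.5416,.1164,.16],np.radians(-89.47))
E
```

```text
tool_pos: [0.4291, -0.35, 0.2595]
gripper_width: 0.151
tool_pos: [0.4868, -0.1163, 0.2586]
gripper_width: 0.157
tool_pos: [0.5397, 0.0989, 0.2587]
gripper_width: 0.15
tool_pos: [0.5396, 0.0971, 0.2584]
gripper_width: 0.154
time: 22.45
tool_pos: [0.5396, 0.097, 0.258]
tool_rot: [-0.0, 0.999, 0.045, 0.0]
contact_force: [0.7, 0.6, -1.1]
gripper_width: 0.149
grasp_force: 58.8
0.98 [206. 160.  22. 127.] [6.00000e-03 2.03574e+02]
0.88 [252. 165.  21. 124.] [-2.9000e-02  2.5812e+02]
0.56 [320. 215.  41. 240.] [6.0000e-03 3.1809e+02]
0.33 [370.  97.  53. 195.] [1.25000e-01 3.54908e+02]
0.066 [319.20728602 117.97634162]
0.07 [319.20325739 108.53653994]
0.074 [319.19916497  98.94727194]
0.078 [319.19500723  89.20495943]
nut_grip [387.2, 182.8, 50.8, 52.9]
bar_grip [367.2, 97.5, 52.2, 193.9]
d [ 0.0046 -0.024   0.1222] | r [-0.      0.      0.0535] | r [-1.0000e-04 -0.0000e+00 -2.0409e+00] len 0.1 j6 1.523
```

View pics/w10.png

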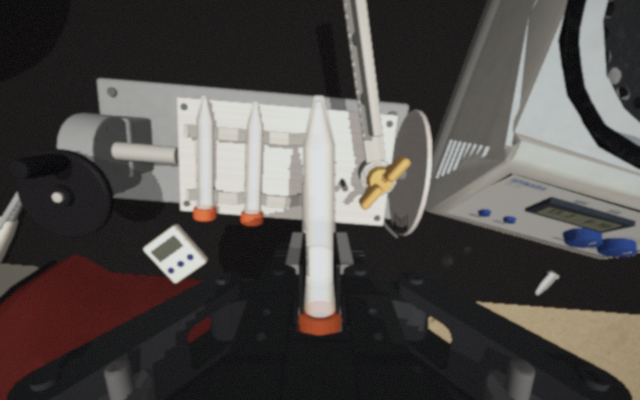

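```bash
python3 -m inch '[{"dx":0.0046,"dy":-0.024,"dz":0,"rx":0,"ry":0,"rz":0.0535},{"dx":0.0046,"dy":-0.024,"dz":0.05,"rx":0,"ry":0,"rz":0.0535},{"dx":0.0046,"dy":-0.024,"dz":0.1,"rx":0,"ry":0,"rz":0.0535},{"dx":0.0046,"dy":-0.024,"dz":0.15,"rx":0,"ry":0,"rz":0.0535},{"dx":0.0046,"dy":-0.024,"dz":0.175,"rx":0,"ry":0,"rz":0.0535}]'| sed -n '2p;4p'; python3 -m inch '[{"dx":0,"dy":0,"dz":0,"rx":0,"ry":0,"rz":0},{"dx":0,"dy":0,"dz":0.0,"rx":0,"ry":0,"rz":0},{"dx":0,"dy":0,"dz":0.0,"rx":0,"ry":0,"rz":0}]' | sed -n '2,4p'; python3 -c "
from h import *
move([.5416,.1164,.1005],np.radians(-89.47))"
```

```text
tool_pos: [0.5391, 0.1163, 0.1134]
contact_force: [-0.8, 0.0, -0.1]
tool_pos: [0.5432, 0.1165, 0.1202]
tool_rot: [-0.0, 1.0, 0.004, 0.002]
contact_force: [0.2, 0.2, -0.7]
d [-0.0021  0.0002  0.0246] | r [-0.0002 -0.0026 -0.0004] | r [-4.000e-03  3.000e-04  2.094e+00] len 0.02 j6 1.64
```

```bash
python3 -m inch '[{"dx":0,"dy":0,"dz":0.008,"rx":0,"ry":0,"rz":0},{"dx":0,"dy":0,"dz":0.015,"rx":0,"ry":0,"rz":0},{"dx":0,"dy":0,"dz":0.02,"rx":0,"ry":0,"rz":0},{"dx":0,"dy":0,"dz":0.02,"rx":0,"ry":0,"rz":0},{"dx":0,"dy":0,"dz":0.02,"rx":0,"ry":0,"rz":0}]'| sed -n '2p;4p'; python3 -m inch '[{"dx":0,"dy":0,"dz":0,"rx":0,"ry":0,"rz":0},{"dx":0,"dy":0,"dz":0,"rx":0,"ry":0,"rz":0},{"dx":0,"dy":0,"dz":0,"rx":0,"ry":0,"rz":0}]' -0.3| sed -n '2p;4,6p'; python3 -m inch '[{"dx":0,"dy":0,"dz":-0.03,"rx":0,"ry":0,"rz":0},{"dx":0,"dy":0,"dz":-0.08,"rx":0,"ry":0,"rz":0},{"dx":0,"dy":0,"dz":-0.14,"rx":0,"ry":0,"rz":0},{"dx":0,"dy":0,"dz":-0.19,"rx":0,"ry":0,"rz":0},{"dx":0,"dy":0,"dz":-0.19,"rx":0,"ry":0,"rz":0}]' | sed -n '2p'
python3 - <<'E'
from h import *
im,w=placed('w11.png')
cv2.imwrite('pics/w11c.png',cv2.resize(im[0:270,150:480,::-1],None,fx=2.2,fy=2.2,interpolation=cv2.INTER_CUBIC))
np.savez('w11.npz',im=im,**{k:np.array(w[k]) for k in('R','t','fx','fy','cx','cy')})
for n in('nut_grip','bar_grip'):
    for b in nets.outline_of('wrist',n)[:1]:
        ys,xs=np.nonzero(b['pixels']);print(n,b['confidence'],np.round(b['bbox'],1))
        P=np.c_[xs,ys];mu=P.mean(0);d=np.linalg.svd(P-mu,full_matrices=False)[2][0];print(mu,d)
E
```

```text
tool_pos: [0.5425, 0.1154, 0.1036]
contact_force: [-2.0, -2.5, 7.4]
tool_pos: [0.5413, 0.1165, 0.1013]
contact_force: [0.4, 0.2, 0.2]
gripper_width: 0.35
grasp_force: 0.0
tool_pos: [0.545, 0.1169, 0.2617]
0.79 [323. 171.  24. 119.] cradle x -0.0602 0.0612 y= [-0.0005 -0.0494]
0.64 [277. 178.  26. 121.] cradle x -0.0646 0.0567 y= [-0.0065 -0.0018]
0.64 [228. 174.  24. 120.] cradle x -0.0635 0.0567 y= [-0.014   0.0453]
0.62 [ 94. 220.  96.  85.] cradle x -0.0932 -0.0018 y= [-0.0025  0.1828]
nut_grip 0.85 [407.8 184.4  48.5  57.4]
[401.15361446 182.15361446] [-0.64523673  0.7639827 ]
bar_grip 0.71 [376.9  96.4  62.  192.1]
[377.36394293  82.47626459] [-0.18964642 -0.98185245]
```

View pics/w11c.png

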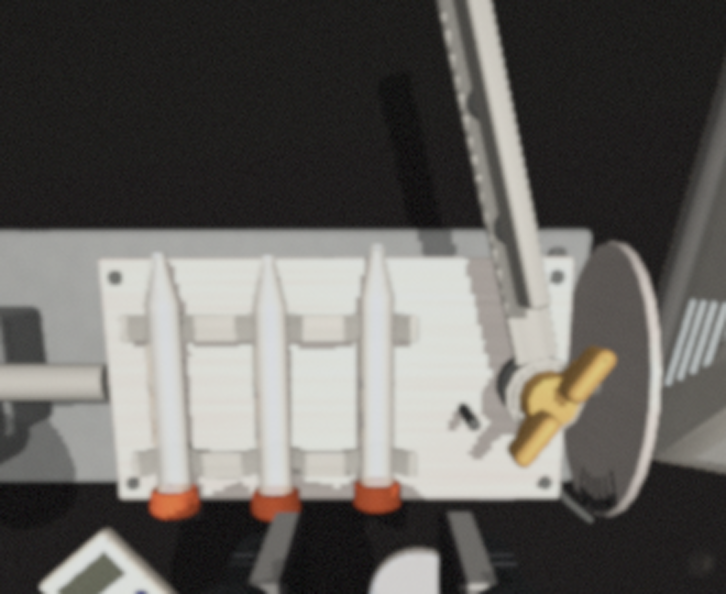

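```bash
python3 - <<'E'
from h import *
d=np.load('w11.npz');w={k:d[k] for k in d}
st=np.array([.5552,.0444])
for z in(.145,.15,.155,.16): print(z,'nut',proj(w,[*st,z]).round(1))
# bar line: rib light top face centre points in crop coordinates
a=np.array([(538,300),(482,2)])/2.2+[150,0]
for z in(.145,.15,.155,.16,.165):
    A,B=[ray(w,*q,z)[:2] for q in a]; u=(B-A)/np.linalg.norm(B-A);n=np.array([-u[1],u[0]])
    print(z,'A dist from stud',np.linalg.norm(A-st).round(4),'offset of line',((A-st)@n).round(4),'dir',np.degrees(np.arctan2(u[1],u[0])).round(1),'azA',np.degrees(np.arctan2(*(A-st)[::-1])).round(1),A.round(4),B.round(4))
E
```

```text
0.145 nut [403.6 183.7]
0.15 nut [405.2 185. ]
0.155 nut [406.8 186.3]
0.16 nut [408.5 187.6]
0.145 A dist from stud 0.0414 offset of line 0.0001 dir 14.7 azA 14.9 [0.5952 0.0551] [0.6941 0.0811]
0.15 A dist from stud 0.042 offset of line 0.0012 dir 14.7 azA 16.4 [0.5955 0.0563] [0.6924 0.0818]
0.155 A dist from stud 0.0426 offset of line 0.0023 dir 14.7 azA 17.9 [0.5957 0.0575] [0.6908 0.0825]
0.16 A dist from stud 0.0433 offset of line 0.0034 dir 14.7 azA 19.3 [0.596  0.0587] [0.6891 0.0832]
0.165 A dist from stud 0.0439 offset of line 0.0045 dir 14.7 azA 20.7 [0.5963 0.0599] [0.6875 0.0839]
```

```bash
python3 -c "
import cv2
im=cv2.imread('pics/w11.png')[0:230,335:455];cv2.imwrite('pics/w11d.png',cv2.resize(im,None,fx=2.6,fy=2.6,interpolation=cv2.INTER_CUBIC))"
```

```text
(no output)
```

View pics/w11d.png

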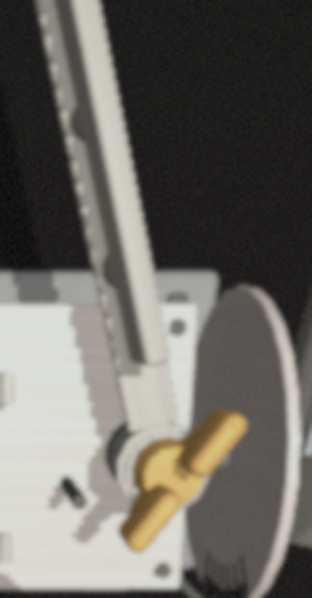

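```bash
python3 -c "
from h import *
move([.6566,.0716,.2],np.radians(-75))"
```

```text
d [0.1446 0.0573 0.0642] | r [-0.0002  0.0021 -0.1688] | r [3.1000e-03 3.0000e-04 1.9256e+00] len 0.135 j6 1.64
```

```bash
python3 -m inch '[{"dx":0.05,"dy":0.02,"dz":0,"rx":0,"ry":0,"rz":-0.08},{"dx":0.1,"dy":0.04,"dz":0,"rx":0,"ry":0,"rz":-0.169},{"dx":0.1446,"dy":0.0573,"dz":0,"rx":0,"ry":0,"rz":-0.169},{"dx":0.1446,"dy":0.0573,"dz":0.064,"rx":0,"ry":0,"rz":-0.169},{"dx":0.1446,"dy":0.0573,"dz":0.064,"rx":0,"ry":0,"rz":-0.169}]' -0.3 | sed -n '2p'
python3 - <<'E'
from h import *
w=info('wrist');im=optics.grab_frame('wrist');save(im,'w12.png')
s=state();R=q2R(s['tool_rot']);p=s['tool_pos'];w=info('wrist')
for b in nets.outline_of('wrist','bar_grip')[:2]:
    m=b['pixels'];print(b['confidence'],np.round(b['bbox']))
    for r in range(0,400,40):
        xs=np.nonzero(m[r])[0]
        if len(xs): print(r,xs.min(),xs.max())
for l in(-.06,0,.05,.08): print(l,[proj(w,(p+R@np.array([l,0,0]))*[1,1,0]+[0,0,z]).round(0) for z in(.13,.15)])
move([.6566,.0716,.138],np.radians(-75))
E
```

```text
tool_pos: [0.6529, 0.071, 0.1917]
0.66 [322. 205.  41. 255.]
80 307 333
120 307 334
160 308 333
200 309 333
240 310 332
280 309 332
320 303 306
-0.06 [array([319., 285.]), array([319., 301.])]
0 [array([319., 211.]), array([319., 221.])]
0.05 [array([319., 140.]), array([319., 144.])]
0.08 [array([319.,  93.]), array([319.,  91.])]
d [0.0021 0.0008 0.0756] | r [-0.0015  0.0052  0.0002] | r [-0.0081 -0.0024 -2.0941] len 0.061 j6 1.305
```

View pics/w12.png

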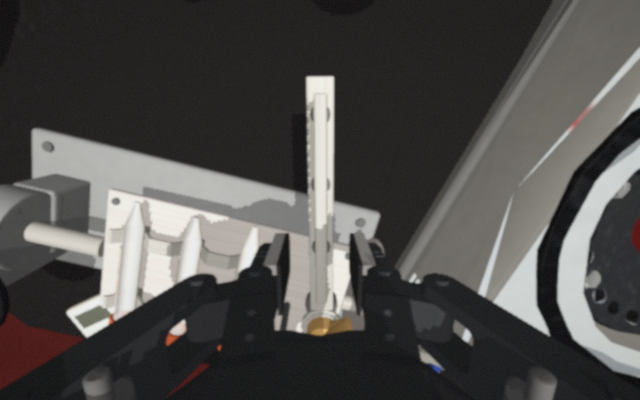

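```bash
python3 -m inch '[{"dx":0.002,"dy":0.001,"dz":0.04,"rx":0,"ry":0,"rz":0},{"dx":0.002,"dy":0.001,"dz":0.074,"rx":0,"ry":0,"rz":0},{"dx":0.002,"dy":0.001,"dz":0.074,"rx":0,"ry":0,"rz":0},{"dx":0.002,"dy":0.001,"dz":0.074,"rx":0,"ry":0,"rz":0}]' | sed -n '2p;4p';python3 -m inch '[{"dx":0,"dy":0,"dz":0,"rx":0,"ry":0,"rz":0},{"dx":0,"dy":0,"dz":0,"rx":0,"ry":0,"rz":0},{"dx":0,"dy":0,"dz":0,"rx":0,"ry":0,"rz":0}]' -0.65; python3 -m inch '[{"dx":-0.0015,"dy":-0.0196,"dz":0,"rx":0,"ry":0,"rz":-0.1},{"dx":-0.0059,"dy":-0.0388,"dz":0,"rx":0,"ry":0,"rz":-0.2},{"dx":-0.0131,"dy":-0.0571,"dz":0,"rx":0,"ry":0,"rz":-0.3},{"dx":-0.0229,"dy":-0.0741,"dz":0,"rx":0,"ry":0,"rz":-0.4},{"dx":-0.0326,"dy":-0.0866,"dz":0,"rx":0,"ry":0,"rz":-0.48}]'
python3 -c "
from h import *
s=state();print(s['tool_pos'],np.degrees(np.arctan2(*(np.array(s['tool_pos'])[:2]-[.5552,.0444])[::-1])),np.linalg.norm(np.array(s['tool_pos'])[:2]-[.5552,.0444]))"
```

```text
tool_pos: [0.6596, 0.0716, 0.145]
contact_force: [1.4, -0.1, -0.4]
time: 26.25
tool_pos: [0.6603, 0.0713, 0.1453]
tool_rot: [0.0, 0.991, 0.131, 0.001]
contact_force: [0.4, -0.1, 0.6]
gripper_width: 0.172
grasp_force: 0.0
time: 26.75
tool_pos: [0.6169, 0.132, 0.1446]
tool_rot: [0.001, 0.88, 0.474, 0.001]
contact_force: [0.6, -0.5, 0.0]
gripper_width: 0.174
grasp_force: 0.6
[0.61685006 0.13196514 0.1446325 ] 54.852617672918164 0.10709053751050944
```

```bash
python3 -m inch '[{"dx":-0.0015,"dy":-0.0196,"dz":0.004,"rx":0,"ry":0,"rz":-0.1},{"dx":-0.0059,"dy":-0.0388,"dz":0.006,"rx":0,"ry":0,"rz":-0.2},{"dx":-0.0131,"dy":-0.0571,"dz":0.006,"rx":0,"ry":0,"rz":-0.3},{"dx":-0.0229,"dy":-0.0741,"dz":0.006,"rx":0,"ry":0,"rz":-0.4},{"dx":-0.0265,"dy":-0.0795,"dz":0.006,"rx":0,"ry":0,"rz":-0.435}]'
python3 -m inch '[{"dx":0,"dy":0,"dz":0,"rx":0,"ry":0,"rz":0},{"dx":0,"dy":0,"dz":0,"rx":0,"ry":0,"rz":0}]' | sed -n '2,6p'
python3 -c "
from h import *
s=state();print(s['tool_pos'],np.degrees(np.arctan2(*(np.array(s['tool_pos'])[:2]-[.5552,.0444])[::-1])),np.linalg.norm(np.array(s['tool_pos'])[:2]-[.5552,.0444]))
move([.5545,.1494,.14],np.radians(.53))"
```

```text
time: 27.25
tool_pos: [0.5512, 0.1495, 0.1395]
tool_rot: [0.0, 0.683, 0.731, 0.001]
contact_force: [1.0, 0.1, 0.1]
gripper_width: 0.178
grasp_force: 0.3
tool_pos: [0.5521, 0.1491, 0.1392]
tool_rot: [0.0, 0.685, 0.729, 0.0]
contact_force: [0.7, 0.4, 0.9]
gripper_width: 0.176
grasp_force: 0.0
[0.55207022 0.14908662 0.13921782] 91.71244345151395 0.10473339077984695
d [ 0.0002  0.0031 -0.001 ] | r [ 0.0007 -0.      0.0355] | r [ 0.0000e+00  1.1000e-03 -2.0589e+00] len 0.003 j6 0.071
```

```bash
python3 -m inch '[{"dx":0,"dy":-0.004,"dz":0,"rx":0,"ry":0,"rz":0},{"dx":0,"dy":-0.007,"dz":0,"rx":0,"ry":0,"rz":0},{"dx":0,"dy":-0.007,"dz":0,"rx":0,"ry":0,"rz":0}]' | sed -n '2,6p'
```

```text
tool_pos: [0.5476, 0.1488, 0.1395]
tool_rot: [0.001, 0.684, 0.729, 0.002]
contact_force: [5.2, 0.2, -0.1]
gripper_width: 0.175
grasp_force: 2.7
```

```bash
python3 -m inch '[{"dx":0,"dy":0.006,"dz":0,"rx":0,"ry":0,"rz":0},{"dx":0,"dy":0.006,"dz":0,"rx":0,"ry":0,"rz":0},{"dx":0,"dy":0.006,"dz":-0.05,"rx":0,"ry":0,"rz":0},{"dx":0,"dy":0.006,"dz":-0.11,"rx":0,"ry":0,"rz":0},{"dx":0,"dy":0.006,"dz":-0.11,"rx":0,"ry":0,"rz":0}]' | sed -n '2p';python3 -m inch '[{"dx":-0.05,"dy":0,"dz":0,"rx":0,"ry":0,"rz":0.1},{"dx":-0.1,"dy":0,"dz":0,"rx":0,"ry":0,"rz":0.2},{"dx":-0.16,"dy":0,"dz":0,"rx":0,"ry":0,"rz":0.3},{"dx":-0.18,"dy":0,"dz":0,"rx":0,"ry":0,"rz":0.4},{"dx":-0.18,"dy":0,"dz":0,"rx":0,"ry":0,"rz":0.5}]' -0.5
cat >> h.py <<'E'
def gold(fn,z=.15):
    w=info('wrist');im=optics.grab_frame('wrist');save(im,fn);w=info('wrist')
    hsv=cv2.cvtColor(im,cv2.COLOR_RGB2HSV);m=cv2.inRange(hsv,(14,90,90),(28,255,255))
    n,l,st,ce=cv2.connectedComponentsWithStats(m)
    for i in range(1,n):
        if st[i,4]>80:
            ys,xs=np.nonzero(l==i);P=np.array([ray(w,x,y,z)[:2] for x,y in zip(xs,ys)]);mu=P.mean(0);_,S,V=np.linalg.svd(P-mu,full_matrices=False);t=(P-mu)@V[0]
            print('gold',st[i],mu.round(4),'az',np.degrees(np.arctan2(V[0][1],V[0][0])).round(1),'len',np.ptp(t).round(3),'mid',(mu+V[0]*(t.min()+t.max())/2).round(4))
    return im,w
E
python3 - <<'E'
from h import *
im,w=gold('w13.png')
for b in nets.boxes_of('wrist','nut_grip')[:2]: print(b)
d=np.load('w11.npz');v={k:d[k] for k in d}
a=[ray(v,*q,.15) for q in((422.7,164.6),(388.1,205.8))];print(a,np.degrees(np.arctan2(*(a[1]-a[0])[1::-1])))
print(state()['joint_pos'],state()['tool_pos'])
E
```

```text
tool_pos: [0.5542, 0.1495, 0.2346]
time: 28.75
tool_pos: [0.5594, 0.0028, 0.2256]
tool_rot: [-0.0, 0.906, 0.423, -0.001]
contact_force: [-0.3, 0.6, 0.1]
gripper_width: 0.248
grasp_force: 0.0
gold [ 241  151   77   29 1229] [0.5578 0.0456] az 144.8 len 0.056 mid [0.5571 0.0461]
{'bbox': [280.2, 163.9, 76.7, 35.8], 'confidence': 0.69}
[array([0.57263008, 0.03123666, 0.15      ]), array([0.53674397, 0.05762891, 0.15      ])] 143.66756844130313
[-1.24785814e-01 -9.84029482e-02  1.77093030e+00  3.77964770e-05
  1.47129978e+00  5.62675414e-01] [0.5594367  0.00461769 0.22569391]
```

```bash
python3 -m inch '[{"dx":0,"dy":0,"dz":0,"rx":0,"ry":0,"rz":-0.1},{"dx":0,"dy":0,"dz":0,"rx":0,"ry":0,"rz":-0.2},{"dx":0,"dy":0,"dz":0,"rx":0,"ry":0,"rz":-0.3},{"dx":0,"dy":0,"dz":0,"rx":0,"ry":0,"rz":-0.4},{"dx":0,"dy":0,"dz":0,"rx":0,"ry":0,"rz":-0.5}]' | head -1;python3 -m inch '[{"dx":0,"dy":0,"dz":0,"rx":0,"ry":0,"rz":-0.1},{"dx":0,"dy":0,"dz":0,"rx":0,"ry":0,"rz":-0.2},{"dx":0,"dy":0,"dz":0,"rx":0,"ry":0,"rz":-0.3},{"dx":0,"dy":0,"dz":0,"rx":0,"ry":0,"rz":-0.4},{"dx":0,"dy":0,"dz":0,"rx":0,"ry":0,"rz":-0.5}]' | head -1;python3 -m inch '[{"dx":0,"dy":0,"dz":0,"rx":0,"ry":0,"rz":-0.1},{"dx":0,"dy":0,"dz":0,"rx":0,"ry":0,"rz":-0.1},{"dx":0,"dy":0,"dz":0,"rx":0,"ry":0,"rz":-0.1}]' | head -1; python3 -c "
from h import *
move([.5555,.045,.175],np.radians(54.5))"
```

```text
time: 29.35
time: 29.85
time: 30.15
d [0.0323 0.0373 0.0639] | r [-0.0003 -0.0006  0.0079] | r [ 9.0000e-04 -5.0000e-04 -2.0865e+00] len 0.065 j6 -1.086
```

```bash
python3 -m inch '[{"dx":0.0323,"dy":0.0373,"dz":0.01,"rx":0,"ry":0,"rz":0.008},{"dx":0.0323,"dy":0.0373,"dz":0.06,"rx":0,"ry":0,"rz":0.008},{"dx":0.0323,"dy":0.0373,"dz":0.064,"rx":0,"ry":0,"rz":0.008},{"dx":0.0323,"dy":0.0373,"dz":0.064,"rx":0,"ry":0,"rz":0.008}]' | sed -n '2p'
python3 - <<'E'
from h import *
im,w=gold('w14.png')
move([.5555,.045,.142],np.radians(54.5))
E
```

```text
tool_pos: [0.5547, 0.0446, 0.174]
gold [ 301  184   34   96 1731] [0.5556 0.0443] az -36.2 len 0.06 mid [0.5578 0.0427]
d [0.0008 0.0004 0.0422] | r [-0.0002 -0.0002 -0.0001] | r [-3.0000e-04  4.0000e-04  2.0943e+00] len 0.034 j6 -1.005
```

```bash
python3 -m inch '[{"dx":0.0005,"dy":0,"dz":0.02,"rx":0,"ry":0,"rz":0},{"dx":0.0005,"dy":0,"dz":0.0415,"rx":0,"ry":0,"rz":0},{"dx":0.0005,"dy":0,"dz":0.0415,"rx":0,"ry":0,"rz":0}]' | sed -n '2p;4p'; python3 -m inch '[{"dx":0,"dy":0,"dz":0,"rx":0,"ry":0,"rz":0},{"dx":0,"dy":0,"dz":0,"rx":0,"ry":0,"rz":0},{"dx":0,"dy":0,"dz":0,"rx":0,"ry":0,"rz":0},{"dx":0,"dy":0,"dz":0,"rx":0,"ry":0,"rz":0}]' -1; python3 -m inch '[{"dx":0,"dy":0,"dz":0,"rx":0,"ry":0,"rz":0.1},{"dx":0,"dy":0,"dz":0,"rx":0,"ry":0,"rz":0.2},{"dx":0,"dy":0,"dz":0.0006,"rx":0,"ry":0,"rz":0.3},{"dx":0,"dy":0,"dz":0.0006,"rx":0,"ry":0,"rz":0.4},{"dx":0,"dy":0,"dz":0.0006,"rx":0,"ry":0,"rz":0.5}]'
python3 -c "
from h import *
s=state();print(s['joint_pos'][5],s['ft_torque'],s['contact_force'])"
```

```text
tool_pos: [0.5542, 0.0445, 0.1399]
contact_force: [0.3, 0.3, -1.0]
time: 31.3
tool_pos: [0.555, 0.0438, 0.1424]
tool_rot: [-0.0, 0.305, 0.952, -0.001]
contact_force: [-3.1, -4.2, -1.0]
gripper_width: 0.074
grasp_force: 59.3
time: 31.8
tool_pos: [0.5551, 0.0437, 0.1419]
tool_rot: [0.0, 0.635, 0.773, -0.001]
contact_force: [-2.5, -4.2, -2.6]
gripper_width: 0.074
grasp_force: 59.2
-0.24883268458416954 [-1.02070131  0.53483134  0.06374119] [-2.54412411 -4.20478286 -2.56784668]
```

```bash
python3 -m inch '[{"dx":0,"dy":0,"dz":0,"rx":0,"ry":0,"rz":0.1},{"dx":0,"dy":0,"dz":0,"rx":0,"ry":0,"rz":0.2},{"dx":0,"dy":0,"dz":0.0006,"rx":0,"ry":0,"rz":0.3},{"dx":0,"dy":0,"dz":0.0006,"rx":0,"ry":0,"rz":0.4},{"dx":0,"dy":0,"dz":0.0006,"rx":0,"ry":0,"rz":0.5}]' | sed -n '4,6p'; python3 -m inch '[{"dx":0,"dy":0,"dz":0,"rx":0,"ry":0,"rz":0.1},{"dx":0,"dy":0,"dz":0,"rx":0,"ry":0,"rz":0.2},{"dx":0,"dy":0,"dz":0.0006,"rx":0,"ry":0,"rz":0.3},{"dx":0,"dy":0,"dz":0.0006,"rx":0,"ry":0,"rz":0.4},{"dx":0,"dy":0,"dz":0.0006,"rx":0,"ry":0,"rz":0.5}]' | sed -n '4,6p'; python3 -m inch '[{"dx":0,"dy":0,"dz":0,"rx":0,"ry":0,"rz":0.1},{"dx":0,"dy":0,"dz":0,"rx":0,"ry":0,"rz":0.2},{"dx":0,"dy":0,"dz":0.0006,"rx":0,"ry":0,"rz":0.3},{"dx":0,"dy":0,"dz":0.0006,"rx":0,"ry":0,"rz":0.4},{"dx":0,"dy":0,"dz":0.0006,"rx":0,"ry":0,"rz":0.5}]' | sed -n '4,6p'; python3 -m inch '[{"dx":0,"dy":0,"dz":0,"rx":0,"ry":0,"rz":0.1},{"dx":0,"dy":0,"dz":0,"rx":0,"ry":0,"rz":0.2},{"dx":0,"dy":0,"dz":0.0006,"rx":0,"ry":0,"rz":0.3},{"dx":0,"dy":0,"dz":0.0006,"rx":0,"ry":0,"rz":0.4},{"dx":0,"dy":0,"dz":0.0006,"rx":0,"ry":0,"rz":0.5}]' | sed -n '2,6p'
python3 -c "
from h import *
s=state();print(s['joint_pos'][5],s['ft_torque'],s['contact_force'])"
```

```text
contact_force: [-2.4, -4.1, -2.5]
gripper_width: 0.067
grasp_force: 59.2
contact_force: [-3.2, -5.4, -1.5]
gripper_width: 0.07
grasp_force: 59.4
contact_force: [-2.8, -4.7, -1.1]
gripper_width: 0.074
grasp_force: 59.6
tool_pos: [0.5547, 0.0436, 0.14]
tool_rot: [0.002, 0.816, -0.578, -0.0]
contact_force: [-3.9, -6.1, -1.5]
gripper_width: 0.077
grasp_force: 59.7
2.7512148718377123 [-0.77706322  0.98928728  0.03709665] [-3.91047096 -6.08925678 -1.52616377]
```

```bash
python3 -m inch '[{"dx":0,"dy":0,"dz":0,"rx":0,"ry":0,"rz":0},{"dx":0,"dy":0,"dz":0,"rx":0,"ry":0,"rz":0},{"dx":0,"dy":0,"dz":0,"rx":0,"ry":0,"rz":0},{"dx":0,"dy":0,"dz":-0.04,"rx":0,"ry":0,"rz":0},{"dx":0,"dy":0,"dz":-0.04,"rx":0,"ry":0,"rz":0}]' -0.5 | sed -n '2,5p'; python3 -m inch '[{"dx":0,"dy":0,"dz":0,"rx":0,"ry":0,"rz":-0.1},{"dx":0,"dy":0,"dz":0,"rx":0,"ry":0,"rz":-0.2},{"dx":0,"dy":0,"dz":0,"rx":0,"ry":0,"rz":-0.3},{"dx":0,"dy":0,"dz":0,"rx":0,"ry":0,"rz":-0.4},{"dx":0,"dy":0,"dz":0,"rx":0,"ry":0,"rz":-0.5}]' | head -1;python3 -m inch '[{"dx":0,"dy":0,"dz":0,"rx":0,"ry":0,"rz":-0.1},{"dx":0,"dy":0,"dz":0,"rx":0,"ry":0,"rz":-0.2},{"dx":0,"dy":0,"dz":0,"rx":0,"ry":0,"rz":-0.3},{"dx":0,"dy":0,"dz":0,"rx":0,"ry":0,"rz":-0.4},{"dx":0,"dy":0,"dz":0,"rx":0,"ry":0,"rz":-0.5}]' | head -1;python3 -m inch '[{"dx":0,"dy":0,"dz":0,"rx":0,"ry":0,"rz":-0.1},{"dx":0,"dy":0,"dz":0,"rx":0,"ry":0,"rz":-0.2},{"dx":0,"dy":0,"dz":0,"rx":0,"ry":0,"rz":-0.3},{"dx":0,"dy":0,"dz":0,"rx":0,"ry":0,"rz":-0.4},{"dx":0,"dy":0,"dz":0,"rx":0,"ry":0,"rz":-0.5}]' | head -1;python3 -m inch '[{"dx":0,"dy":0,"dz":0,"rx":0,"ry":0,"rz":-0.1},{"dx":0,"dy":0,"dz":0,"rx":0,"ry":0,"rz":-0.2},{"dx":0,"dy":0,"dz":0,"rx":0,"ry":0,"rz":-0.3},{"dx":0,"dy":0,"dz":0,"rx":0,"ry":0,"rz":-0.4},{"dx":0,"dy":0,"dz":0,"rx":0,"ry":0,"rz":-0.5}]' | head -1;python3 -m inch '[{"dx":0,"dy":0,"dz":0,"rx":0,"ry":0,"rz":-0.095},{"dx":0,"dy":0,"dz":0,"rx":0,"ry":0,"rz":-0.095},{"dx":0,"dy":0,"dz":0,"rx":0,"ry":0,"rz":-0.095}]'
python3 - <<'E'
from h import *
im,w=gold('w15.png')
s=state();Y=q2R(s['tool_rot'])[:,1];print('grip yaw',np.degrees(np.arctan2(Y[1],Y[0])),s['joint_pos'][5])
move([.5555,.0443,.1395],np.arctan2(Y[1],Y[0]))
E
```

```text
tool_pos: [0.5585, 0.045, 0.1768]
tool_rot: [-0.003, 0.818, -0.575, 0.004]
contact_force: [0.9, -0.6, 0.7]
gripper_width: 0.252
time: 34.8
time: 35.3
time: 35.8
time: 36.3
time: 36.6
tool_pos: [0.5557, 0.0449, 0.1718]
tool_rot: [0.0, 0.577, 0.817, 0.0]
contact_force: [-0.1, -0.2, -0.1]
gripper_width: 0.249
grasp_force: 0.0
gold [ 300  184   34   96 1755] [0.5546 0.0469] az -70.6 len 0.059 mid [0.5554 0.0445]
grip yaw 19.602473464684145 -0.39511090791529957
d [-0.0007 -0.0004  0.0403] | r [ 0.0002 -0.      0.    ] | r [ 1.0000e-04  4.0000e-04 -2.0944e+00] len 0.032 j6 -0.395
```

```bash
python3 -m inch '[{"dx":-0.0005,"dy":0,"dz":0.02,"rx":0,"ry":0,"rz":0},{"dx":-0.0005,"dy":0,"dz":0.04,"rx":0,"ry":0,"rz":0},{"dx":-0.0005,"dy":0,"dz":0.04,"rx":0,"ry":0,"rz":0}]' | sed -n '2p;4p'; python3 -m inch '[{"dx":0,"dy":0,"dz":0,"rx":0,"ry":0,"rz":0},{"dx":0,"dy":0,"dz":0,"rx":0,"ry":0,"rz":0},{"dx":0,"dy":0,"dz":0,"rx":0,"ry":0,"rz":0},{"dx":0,"dy":0,"dz":0,"rx":0,"ry":0,"rz":0}]' -1 | sed -n '4,6p'; python3 -m inch '[{"dx":0,"dy":0,"dz":0,"rx":0,"ry":0,"rz":0.1},{"dx":0,"dy":0,"dz":0,"rx":0,"ry":0,"rz":0.2},{"dx":0,"dy":0,"dz":0.0006,"rx":0,"ry":0,"rz":0.3},{"dx":0,"dy":0,"dz":0.0006,"rx":0,"ry":0,"rz":0.4},{"dx":0,"dy":0,"dz":0.0006,"rx":0,"ry":0,"rz":0.5}]' | sed -n '4,6p';python3 -m inch '[{"dx":0,"dy":0,"dz":0,"rx":0,"ry":0,"rz":0.1},{"dx":0,"dy":0,"dz":0,"rx":0,"ry":0,"rz":0.2},{"dx":0,"dy":0,"dz":0.0006,"rx":0,"ry":0,"rz":0.3},{"dx":0,"dy":0,"dz":0.0006,"rx":0,"ry":0,"rz":0.4},{"dx":0,"dy":0,"dz":0.0006,"rx":0,"ry":0,"rz":0.5}]' | sed -n '4,6p';python3 -m inch '[{"dx":0,"dy":0,"dz":0,"rx":0,"ry":0,"rz":0.1},{"dx":0,"dy":0,"dz":0,"rx":0,"ry":0,"rz":0.2},{"dx":0,"dy":0,"dz":0.0006,"rx":0,"ry":0,"rz":0.3},{"dx":0,"dy":0,"dz":0.0006,"rx":0,"ry":0,"rz":0.4},{"dx":0,"dy":0,"dz":0.0006,"rx":0,"ry":0,"rz":0.5}]' | sed -n '4,6p';python3 -m inch '[{"dx":0,"dy":0,"dz":0,"rx":0,"ry":0,"rz":0.1},{"dx":0,"dy":0,"dz":0,"rx":0,"ry":0,"rz":0.2},{"dx":0,"dy":0,"dz":0.0006,"rx":0,"ry":0,"rz":0.3},{"dx":0,"dy":0,"dz":0.0006,"rx":0,"ry":0,"rz":0.4},{"dx":0,"dy":0,"dz":0.0006,"rx":0,"ry":0,"rz":0.5}]' | sed -n '2,6p'
python3 -c "
from h import *
s=state();print(s['joint_pos'][5],s['ft_torque'],s['contact_force'])"
```

```text
tool_pos: [0.5537, 0.0445, 0.1357]
contact_force: [-0.5, -0.6, 0.4]
contact_force: [-1.3, -0.7, -7.2]
gripper_width: 0.072
grasp_force: 59.4
contact_force: [0.6, -1.5, -8.0]
gripper_width: 0.071
grasp_force: 59.1
contact_force: [2.6, -3.2, -10.0]
gripper_width: 0.075
grasp_force: 59.1
contact_force: [2.2, -5.0, -10.3]
gripper_width: 0.067
grasp_force: 59.2
tool_pos: [0.555, 0.0427, 0.1367]
tool_rot: [0.002, 0.855, -0.519, 0.0]
contact_force: [0.5, -6.2, -7.9]
gripper_width: 0.071
grasp_force: 59.4
2.6079893512993904 [-1.0356748   0.19842994  0.03875536] [ 0.54740786 -6.21883053 -7.91333095]
```

```bash
python3 -m inch '[{"dx":0,"dy":0,"dz":0,"rx":0,"ry":0,"rz":0},{"dx":0,"dy":0,"dz":0,"rx":0,"ry":0,"rz":0},{"dx":0,"dy":0,"dz":0,"rx":0,"ry":0,"rz":0},{"dx":0,"dy":0,"dz":-0.04,"rx":0,"ry":0,"rz":0},{"dx":0,"dy":0,"dz":-0.04,"rx":0,"ry":0,"rz":0}]' -0.5 | sed -n '2,5p'; python3 -m inch '[{"dx":0,"dy":0,"dz":0,"rx":0,"ry":0,"rz":-0.1},{"dx":0,"dy":0,"dz":0,"rx":0,"ry":0,"rz":-0.2},{"dx":0,"dy":0,"dz":0,"rx":0,"ry":0,"rz":-0.3},{"dx":0,"dy":0,"dz":0,"rx":0,"ry":0,"rz":-0.4},{"dx":0,"dy":0,"dz":0,"rx":0,"ry":0,"rz":-0.5}]' | head -1;python3 -m inch '[{"dx":0,"dy":0,"dz":0,"rx":0,"ry":0,"rz":-0.1},{"dx":0,"dy":0,"dz":0,"rx":0,"ry":0,"rz":-0.2},{"dx":0,"dy":0,"dz":0,"rx":0,"ry":0,"rz":-0.3},{"dx":0,"dy":0,"dz":0,"rx":0,"ry":0,"rz":-0.4},{"dx":0,"dy":0,"dz":0,"rx":0,"ry":0,"rz":-0.5}]' | head -1;python3 -m inch '[{"dx":0,"dy":0,"dz":0,"rx":0,"ry":0,"rz":-0.1},{"dx":0,"dy":0,"dz":0,"rx":0,"ry":0,"rz":-0.2},{"dx":0,"dy":0,"dz":0,"rx":0,"ry":0,"rz":-0.3},{"dx":0,"dy":0,"dz":0,"rx":0,"ry":0,"rz":-0.4},{"dx":0,"dy":0,"dz":0,"rx":0,"ry":0,"rz":-0.5}]' | head -1;python3 -m inch '[{"dx":0,"dy":0,"dz":0,"rx":0,"ry":0,"rz":-0.1},{"dx":0,"dy":0,"dz":0,"rx":0,"ry":0,"rz":-0.2},{"dx":0,"dy":0,"dz":0,"rx":0,"ry":0,"rz":-0.3},{"dx":0,"dy":0,"dz":0,"rx":0,"ry":0,"rz":-0.4},{"dx":0,"dy":0,"dz":0,"rx":0,"ry":0,"rz":-0.5}]' | head -1;python3 -m inch '[{"dx":0,"dy":0,"dz":0,"rx":0,"ry":0,"rz":-0.095},{"dx":0,"dy":0,"dz":0,"rx":0,"ry":0,"rz":-0.095},{"dx":0,"dy":0,"dz":0,"rx":0,"ry":0,"rz":-0.095}]' | sed -n '2,5p'
python3 - <<'E'
from h import *
im,w=gold('w16.png',.146)
s=state();Y=q2R(s['tool_rot'])[:,1];print('grip yaw',np.degrees(np.arctan2(Y[1],Y[0])),s['joint_pos'][5])
move([.5555,.0443,.1375],np.arctan2(Y[1],Y[0]))
E
```

```text
tool_pos: [0.5588, 0.0446, 0.1753]
tool_rot: [-0.002, 0.857, -0.516, 0.004]
contact_force: [2.0, -0.5, 1.2]
gripper_width: 0.248
time: 40.35
time: 40.85
time: 41.35
time: 41.85
tool_pos: [0.5559, 0.0446, 0.1701]
tool_rot: [0.0, 0.517, 0.856, 0.0]
contact_force: [-0.9, -0.1, -0.5]
gripper_width: 0.25
gold [ 300  183   34   96 1764] [0.5546 0.0457] az -62.5 len 0.06 mid [0.5557 0.0435]
grip yaw 27.775586827864842 -0.5383746097563359
d [-0.0001 -0.0005  0.0407] | r [ 0.0004  0.0001 -0.    ] | r [ 2.0000e-04 -6.0000e-04  2.0944e+00] len 0.033 j6 -0.538
```

```bash
python3 -m inch '[{"dx":0,"dy":0,"dz":0.02,"rx":0,"ry":0,"rz":0},{"dx":0,"dy":0,"dz":0.039,"rx":0,"ry":0,"rz":0},{"dx":0,"dy":0,"dz":0.039,"rx":0,"ry":0,"rz":0}]' | sed -n '2p;4p'; python3 -m inch '[{"dx":0,"dy":0,"dz":0,"rx":0,"ry":0,"rz":0},{"dx":0,"dy":0,"dz":0,"rx":0,"ry":0,"rz":0},{"dx":0,"dy":0,"dz":0,"rx":0,"ry":0,"rz":0},{"dx":0,"dy":0,"dz":0,"rx":0,"ry":0,"rz":0}]' -1 | sed -n '4,6p'; python3 -m inch '[{"dx":0,"dy":0,"dz":0,"rx":0,"ry":0,"rz":0.1},{"dx":0,"dy":0,"dz":0,"rx":0,"ry":0,"rz":0.2},{"dx":0,"dy":0,"dz":0.0003,"rx":0,"ry":0,"rz":0.3},{"dx":0,"dy":0,"dz":0.0006,"rx":0,"ry":0,"rz":0.4}]' | sed -n '2,6p'
python3 -c "
from h import *
s=state();print(s['joint_pos'][5],s['ft_torque'],s['contact_force'])"
```

```text
tool_pos: [0.5532, 0.0445, 0.1343]
contact_force: [-0.0, 0.5, -0.4]
contact_force: [-1.7, -0.7, -7.3]
gripper_width: 0.073
grasp_force: 59.2
tool_pos: [0.555, 0.0443, 0.137]
tool_rot: [-0.0, 0.748, 0.664, -0.001]
contact_force: [0.2, -1.2, -7.7]
gripper_width: 0.071
grasp_force: 59.1
0.06548534922629863 [-0.19045793  0.15353753  0.07984336] [ 0.21695928 -1.22020291 -7.73686369]
```

Torque still ordinary; continue in small calls watching it.

```bash
python3 -m inch '[{"dx":0,"dy":0,"dz":0,"rx":0,"ry":0,"rz":0.06},{"dx":0,"dy":0,"dz":0,"rx":0,"ry":0,"rz":0.12},{"dx":0,"dy":0,"dz":0.0003,"rx":0,"ry":0,"rz":0.18},{"dx":0,"dy":0,"dz":0.0003,"rx":0,"ry":0,"rz":0.2}]' | sed -n '4,6p'
python3 -c "
from h import *
s=state();print(s['joint_pos'][5],s['ft_torque'])"
python3 -m inch '[{"dx":0,"dy":0,"dz":0,"rx":0,"ry":0,"rz":0.06},{"dx":0,"dy":0,"dz":0,"rx":0,"ry":0,"rz":0.12},{"dx":0,"dy":0,"dz":0.0003,"rx":0,"ry":0,"rz":0.18},{"dx":0,"dy":0,"dz":0.0003,"rx":0,"ry":0,"rz":0.2}]' | sed -n '4,6p'
python3 -c "
from h import *
s=state();print(s['joint_pos'][5],s['ft_torque'])"

```

```text
contact_force: [0.9, -1.5, -9.7]
gripper_width: 0.071
grasp_force: 58.9
0.3607798601378705 [-0.39952218 -0.01319169  0.09966262]
contact_force: [1.5, -1.8, -11.8]
gripper_width: 0.068
grasp_force: 58.7
0.6600610021974797 [-0.59646465 -0.13234972  0.06571439]
```

```bash
python3 -m inch '[{"dx":0,"dy":0,"dz":0,"rx":0,"ry":0,"rz":0.04},{"dx":0,"dy":0,"dz":0,"rx":0,"ry":0,"rz":0.08},{"dx":0,"dy":0,"dz":0.0003,"rx":0,"ry":0,"rz":0.1},{"dx":0,"dy":0,"dz":0.0003,"rx":0,"ry":0,"rz":0.1}]' | sed -n '4,6p'
python3 -c "
from h import *
s=state();print(s['joint_pos'][5],s['ft_torque'])"

```

```text
contact_force: [2.8, -4.3, -14.1]
gripper_width: 0.074
grasp_force: 58.5
0.8086034770445855 [-0.81638792 -0.22868351 -0.0319889 ]
```

```bash
python3 -m inch '[{"dx":0,"dy":0,"dz":0.0006,"rx":0,"ry":0,"rz":0.04},{"dx":0,"dy":0,"dz":0.0012,"rx":0,"ry":0,"rz":0.08},{"dx":0,"dy":0,"dz":0.0014,"rx":0,"ry":0,"rz":0.12},{"dx":0,"dy":0,"dz":0.0014,"rx":0,"ry":0,"rz":0.12}]' | sed -n '4,6p'
python3 -c "
from h import *
s=state();print(s['joint_pos'][5],s['ft_torque'])"
python3 -m inch '[{"dx":0,"dy":0,"dz":0,"rx":0,"ry":0,"rz":0.04},{"dx":0,"dy":0,"dz":0,"rx":0,"ry":0,"rz":0.08},{"dx":0,"dy":0,"dz":0.0003,"rx":0,"ry":0,"rz":0.12},{"dx":0,"dy":0,"dz":0.0003,"rx":0,"ry":0,"rz":0.12}]' | sed -n '4,6p'
python3 -c "
from h import *
s=state();print(s['joint_pos'][5],s['ft_torque'])"

```

```text
contact_force: [0.5, -4.3, -9.2]
gripper_width: 0.07
grasp_force: 59.0
0.9883303482912358 [-1.00526303  0.14804929  0.01046641]
contact_force: [-0.7, -4.8, -8.2]
gripper_width: 0.07
grasp_force: 62.6
1.1654129313445047 [-1.02414463  0.23742333  1.00448246]
```

```bash
python3 -m inch '[{"dx":0,"dy":0,"dz":0,"rx":0,"ry":0,"rz":0.015},{"dx":0,"dy":0,"dz":0,"rx":0,"ry":0,"rz":0.015}]' | sed -n '4,6p'
python3 -c "
from h import *
s=state();print(s['joint_pos'][5],s['ft_torque'])"
python3 -m inch '[{"dx":0,"dy":0,"dz":0,"rx":0,"ry":0,"rz":0},{"dx":0,"dy":0,"dz":0,"rx":0,"ry":0,"rz":0},{"dx":0,"dy":0,"dz":0,"rx":0,"ry":0,"rz":0},{"dx":0,"dy":0,"dz":-0.04,"rx":0,"ry":0,"rz":0},{"dx":0,"dy":0,"dz":-0.09,"rx":0,"ry":0,"rz":0}]' -0.5 | sed -n '2,5p'
python3 -m inch '[{"dx":0,"dy":0,"dz":-0.04,"rx":0,"ry":0,"rz":0},{"dx":0,"dy":0,"dz":-0.06,"rx":0,"ry":0,"rz":0},{"dx":0,"dy":0,"dz":-0.06,"rx":0,"ry":0,"rz":0}]' | sed -n '2,5p'
python3 - <<'E'
from h import *
im,w=gold('w17.png',.146)
np.savez('w17.npz',im=im,**{k:np.array(w[k]) for k in('R','t','fx','fy','cx','cy')})
for n in('wheel_centre','crank_grip','bar_grip'):
    for b in nets.boxes_of('wrist',n)[:2]: print(n,round(b['confidence'],2),np.round(b['bbox'],1))
E
```

```text
contact_force: [-0.4, -4.7, -8.7]
gripper_width: 0.07
grasp_force: 67.6
1.1867923550251362 [-1.05479196  0.13728802  1.18050681]
tool_pos: [0.5546, 0.0449, 0.2076]
tool_rot: [-0.001, 0.987, 0.162, -0.002]
contact_force: [1.2, -0.1, -0.1]
gripper_width: 0.249
tool_pos: [0.5574, 0.0446, 0.2601]
tool_rot: [0.001, 0.987, 0.162, 0.003]
contact_force: [0.3, 0.7, 0.3]
gripper_width: 0.252
gold [308 166  23  62 736] [0.5572 0.0447] az -155.0 len 0.055 mid [0.5553 0.0438]
wheel_centre 0.96 [ 26.2 134.4  52.5  94.7]
crank_grip 0.72 [152.4 132.3  39.3 128.4]
crank_grip 0.66 [247.8 159.6  41.5 120.3]
bar_grip 0.81 [226.6 158.  221.1  92.6]
bar_grip 0.65 [ 25.1 135.2  50.3  94.8]
```

```bash
python3 -c "
from h import *
s=state();Y=q2R(s['tool_rot'])[:,1];print(np.degrees(np.arctan2(Y[1],Y[0])),s['tool_pos'],s['joint_pos'])
move([.50,.30,.28],np.radians(0.5))"
```

```text
-71.37196550885065 [0.55453608 0.04454396 0.25339119] [-5.37108319e-02 -1.20749410e-01  1.74542539e+00  1.79093417e-04
  1.52104399e+00  1.19195249e+00]
d [ 0.0373 -0.3244 -0.0329] | r [-0.0026  0.0015 -0.8363] | r [0.0016 0.0028 1.2581] len 0.263 j6 1.192
```

```bash
python3 -m inch '[{"dx":0,"dy":-0.05,"dz":0,"rx":0,"ry":0,"rz":0},{"dx":0,"dy":-0.1,"dz":0,"rx":0,"ry":0,"rz":0},{"dx":0.007,"dy":-0.15,"dz":0,"rx":0,"ry":0,"rz":0},{"dx":0.007,"dy":-0.205,"dz":0,"rx":0,"ry":0,"rz":0}]' -0.2| sed -n '2p';python3 -m inch '[{"dx":0,"dy":-0.05,"dz":0,"rx":0,"ry":0,"rz":0.1},{"dx":0,"dy":-0.1,"dz":0,"rx":0,"ry":0,"rz":0.217},{"dx":0.007,"dy":-0.15,"dz":0,"rx":0,"ry":0,"rz":0.217},{"dx":0.007,"dy":-0.206,"dz":0,"rx":0,"ry":0,"rz":0.217},{"dx":0.007,"dy":-0.206,"dz":0,"rx":0,"ry":0,"rz":0.217}]' | sed -n '2p'
python3 - <<'E'
from h import *
w=info('wrist');im=optics.grab_frame('wrist');save(im,'w18.png');w=info('wrist');s=state();print(s['tool_pos'])
np.savez('w18.npz',im=im,**{k:np.array(w[k]) for k in('R','t','fx','fy','cx','cy')})
for n in('wheel_centre','crank_grip'):
    for b in nets.outline_of('wrist',n)[:2]: print(n,round(b['confidence'],2),np.round(b['bbox'],1))
cr=im[40:290,200:460];g=cv2.convertScaleAbs(cr,alpha=2.2,beta=15)
cv2.imwrite('pics/w18c.png',cv2.resize(g[:,:,::-1],None,fx=2.3,fy=2.3,interpolation=cv2.INTER_CUBIC))
# bar direction in w17
d=np.load('w17.npz');v={k:d[k] for k in d}
E
```

```text
tool_pos: [0.5074, 0.2026, 0.2536]
tool_pos: [0.4584, 0.3631, 0.2533]
[0.45933393 0.36113842 0.25339952]
wheel_centre 0.85 [361.4 124.1 103.1 103.7]
wheel_centre 0.29 [376.   84.3  32.3  24.8]
crank_grip 0.91 [374.6  83.7  33.9  24.3]
crank_grip 0.32 [554.4  73.9 171.2  31.4]
```

View pics/w18c.png

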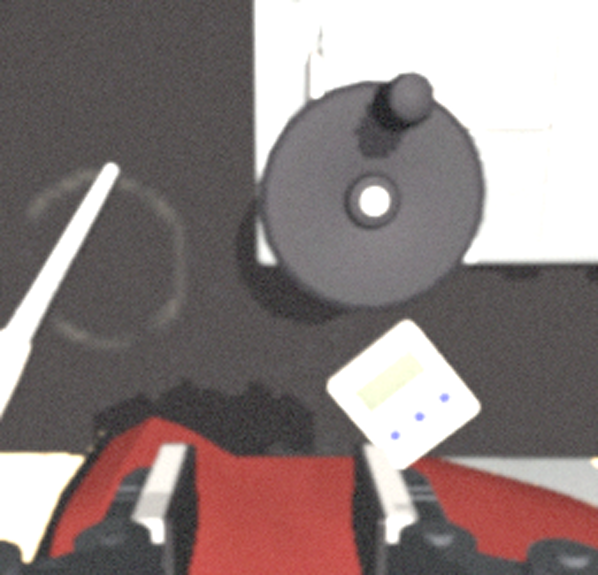

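```bash
python3 - <<'E'
from h import *
from scipy.optimize import least_squares
d=np.load('w18.npz');w={k:d[k] for k in d}
f=lambda u,v:np.array((200+u/2.3,40+v/2.3))
a=np.linspace(0,2*np.pi,200)
def ext(c):
    q=np.array([proj(w,[c[0]+.042*np.cos(t),c[1]+.042*np.sin(t),c[2]]) for t in a]);return np.r_[q.min(0),q.max(0)]
obs=np.r_[f(262,82),f(485,305)]
r=least_squares(lambda c:(ext(c)-obs),[.51,.36,.1]);c=r.x;print(c.round(4),r.fun.round(1))
def pk(p): # azimuth, with face height zf fixed
    return proj(w,[c[0]+.032*np.cos(p[0]),c[1]+.032*np.sin(p[0]),p[1]])-f(411,99)
for z0 in(.1,.15):
    r=least_squares(pk,[0.3,z0]);print('peg az',np.degrees(r.x[0]).round(1),'top z',r.x[1].round(4),r.fun.round(1))
for z in(.08,.09,.1,.11,.12): print(z,'hub',ray(w,*f(375,201),z).round(4),'pegtop',ray(w,*f(411,99),z+.042).round(4), 'd',np.linalg.norm((ray(w,*f(411,99),z+.042)-ray(w,*f(375,195),z))[:2]).round(4))
e=np.load('w4.npz');v={k:e[k] for k in e};print('w4 hub', [ray(v,526.5,108,z).round(4) for z in(.08,.09,.1,.11,.12)])
E
```

```text
[0.5169 0.3233 0.1219] [ 0.6 -0.6 -0.6  0.7]
peg az -8.0 top z 0.1648 [-0.  0.]
peg az -8.0 top z 0.1648 [0. 0.]
0.08 hub [0.5142 0.3167 0.08  ] pegtop [0.5526 0.3109 0.122 ] d 0.0363
0.09 hub [0.5146 0.3181 0.09  ] pegtop [0.5516 0.3128 0.132 ] d 0.035
0.1 hub [0.515  0.3195 0.1   ] pegtop [0.5507 0.3146 0.142 ] d 0.0337
0.11 hub [0.5154 0.321  0.11  ] pegtop [0.5498 0.3165 0.152 ] d 0.0324
0.12 hub [0.5158 0.3224 0.12  ] pegtop [0.5488 0.3183 0.162 ] d 0.0311
w4 hub [array([0.5116, 0.3676, 0.08  ]), array([0.5124, 0.361 , 0.09  ]), array([0.5132, 0.3545, 0.1   ]), array([0.514, 0.348, 0.11 ]), array([0.5148, 0.3415, 0.12  ])]
```

```bash
python3 - <<'E'
from h import *
d=np.load('w18.npz');w={k:d[k] for k in d}
for b in nets.outline_of('wrist','bar_grip')[:2]:
    ys,xs=np.nonzero(b['pixels']);print(round(b['confidence'],2),np.round(b['bbox']),len(xs))
    for z in(.12,.14):
        P=np.array([ray(w,x,y,z)[:2] for x,y in zip(xs,ys)]);mu=P.mean(0);V=np.linalg.svd(P-mu,full_matrices=False)[2][0];t=(P-mu)@V
        print(z,'az',np.degrees(np.arctan2(V[1],V[0])).round(1),(mu+V*t.min()).round(3),(mu+V*t.max()).round(3))
move([.548,.319,.20],np.radians(-90))
E
```

```text
0.76 [554.  76. 173.  26.] 4031
0.12 az -92.2 [0.563 0.235] [0.557 0.086]
0.14 az -92.2 [0.56  0.244] [0.555 0.106]
d [0.1089 0.0494 0.068 ] | r [ 0.001   0.0013 -0.0007] | r [ 2.1000e-03 -1.6000e-03  2.0937e+00] len 0.11 j6 2.106
```

```bash
python3 -m inch '[{"dx":0.01,"dy":0.06,"dz":0,"rx":0,"ry":0,"rz":0},{"dx":0.02,"dy":0.12,"dz":0,"rx":0,"ry":0,"rz":0},{"dx":0.03,"dy":0.18,"dz":0,"rx":0,"ry":0,"rz":0},{"dx":0.038,"dy":0.24,"dz":0,"rx":0,"ry":0,"rz":0},{"dx":0.038,"dy":0.27,"dz":0,"rx":0,"ry":0,"rz":0}]' | sed -n '2p';python3 -m inch '[{"dx":0,"dy":0,"dz":0,"rx":0,"ry":0,"rz":0},{"dx":0,"dy":0,"dz":0,"rx":0,"ry":0,"rz":0}]' | sed -n '2p'
python3 - <<'E'
from h import *
w=info('wrist');im=optics.grab_frame('wrist');save(im,'w19.png');w=info('wrist')
for b in nets.outline_of('wrist','bar_grip')[:2]:
    m=b['pixels'];ys,xs=np.nonzero(m);print(round(b['confidence'],2),np.round(b['bbox']),len(xs))
    top=[(x,np.nonzero(m[:,x])[0].min(),np.nonzero(m[:,x])[0].max()) for x in range(xs.min(),xs.max(),12)]
    print(top)
    for j,z in((1,.125),(2,.125)):
        P=np.array([ray(w,q[0],q[j],z)[:2] for q in top[1:-1]]);k=np.polyfit(P[:,1],P[:,0],1);print('x vs y slope deg',np.degrees(k[0]).round(2),'x at y=.15',np.polyval(k,.15).round(4), 'resid',np.abs(P[:,0]-np.polyval(k,P[:,1])).max().round(4))
R=Rn.from_euler('z',.0093).as_matrix()
for b in nets.outline_of('wrist','tube_1')[:4]: print('tube',round(b['confidence'],2),np.round(b['bbox']))
cr=im[20:240,180:480];cv2.imwrite('pics/w19c.png',cv2.resize(cr[:,:,::-1],None,fx=2.6,fy=2.6,interpolation=cv2.INTER_CUBIC))
E
```

```text
tool_pos: [0.4918, 0.1391, 0.2556]
tool_pos: [0.4916, 0.1425, 0.2558]
0.69 [332. 121. 233.  35.] 4348Traceback (most recent call last):
  File "<stdin>", line 5, in <module>
    return umr_minimum(a, axis, None, out, keepdims, initial, where)
ValueError: zero-size array to reduction operation minimum which has no identity
```

```bash
python3 - <<'E'
from h import *
w=info('wrist')
for b in nets.outline_of('wrist','bar_grip')[:1]:
    m=b['pixels'];ys,xs=np.nonzero(m)
    top=[(x,np.nonzero(m[:,x])[0].min(),np.nonzero(m[:,x])[0].max()) for x in range(xs.min()+3,xs.max(),12) if m[:,x].any()]
    print([tuple(map(int,t)) for t in top])
    for j,z in((1,.125),(2,.125)):
        P=np.array([ray(w,q[0],q[j],z)[:2] for q in top[1:-3]]);k=np.polyfit(P[:,1],P[:,0],1);print('slope deg',np.degrees(k[0]).round(2),'x at y=.15',np.polyval(k,.15).round(4), 'resid',np.abs(P[:,0]-np.polyval(k,P[:,1])).max().round(4))
im=cv2.imread('pics/w19.png');g=cv2.cvtColor(im,cv2.COLOR_BGR2GRAY)
l=cv2.HoughLinesP(cv2.Canny(g,50,120)[60:190],1,np.pi/720,40,minLineLength=70,maxLineGap=8)
for q in l[:,0]:
    if abs(q[3]-q[1])<abs(q[2]-q[0])*.3:
        a,b2=[ray(w,q[i],q[i+1]+60,.13) for i in(0,2)];print(q+[0,60,0,60],'dx/dy deg',np.degrees(np.arctan((b2-a)[0]/(b2-a)[1])).round(2),a[0].round(4))
cr=im[20:240,180:480];cv2.imwrite('pics/w19c.png',cv2.resize(cr,None,fx=2.6,fy=2.6,interpolation=cv2.INTER_CUBIC))
E
```

```text
[(218, 102, 122), (230, 102, 122), (242, 103, 123), (254, 103, 123), (266, 103, 123), (278, 104, 124), (290, 104, 124), (302, 105, 124), (314, 105, 125), (326, 105, 125), (338, 106, 126), (350, 106, 126), (362, 107, 126), (374, 107, 127), (386, 107, 127), (398, 108, 128), (410, 107, 128), (422, 102, 136), (434, 135, 137), (446, 108, 109)]
slope deg 1.76 x at y=.15 0.5673 resid 0.0008
slope deg 1.87 x at y=.15 0.5506 resid 0.0004
[500 156 636 182] dx/dy deg 10.56 0.5237
[474 162 620 189] dx/dy deg 10.33 0.5184
[301 118 375 120] dx/dy deg 1.55 0.5564
[158 181 237 180] dx/dy deg -0.69 0.5014
```

```bash
python3 -m inch '[{"dx":0.02,"dy":-0.05,"dz":0,"rx":0,"ry":0,"rz":0},{"dx":0.04,"dy":-0.1,"dz":0,"rx":0,"ry":0,"rz":0},{"dx":0.06,"dy":-0.16,"dz":0,"rx":0,"ry":0,"rz":0},{"dx":0.0705,"dy":-0.2206,"dz":0.04,"rx":0,"ry":0,"rz":0},{"dx":0.0705,"dy":-0.2206,"dz":0.07,"rx":0,"ry":0,"rz":0}]' -0.2| sed -n '2p';python3 -m inch '[{"dx":0,"dy":0,"dz":0,"rx":0,"ry":0,"rz":0},{"dx":0,"dy":0,"dz":0,"rx":0,"ry":0,"rz":0}]' | sed -n '2p'
python3 - <<'E'
from h import *
w=info('wrist');im=optics.grab_frame('wrist');save(im,'w20.png');w=info('wrist')
for b in nets.outline_of('wrist','crank_grip')[:2]:
    u,v,a,h=b['bbox'];print(round(b['confidence'],2),np.round(b['bbox'],1),[ray(w,u,v,z).round(4) for z in(.145,.165)])
print([proj(w,[.548,.319,z]).round(0) for z in (.126,.148,.166)])
move([.548,.319,.140],np.radians(-90))
E
```

```text
tool_pos: [0.5485, 0.3256, 0.2005]
tool_pos: [0.5472, 0.3205, 0.1994]
0.67 [316.5 225.1  30.7  38.4] [array([0.5417, 0.3223, 0.145 ]), array([0.5491, 0.3221, 0.165 ])]
[array([321., 208.]), array([321., 218.]), array([321., 227.])]
d [-0.0011  0.0013  0.0777] | r [-0.0006 -0.0017 -0.0004] | r [-2.700e-03  1.000e-03  2.094e+00] len 0.062 j6 1.982
```

```bash
python3 -m inch '[{"dx":0,"dy":-0.001,"dz":0.03,"rx":0,"ry":0,"rz":0},{"dx":0,"dy":-0.001,"dz":0.06,"rx":0,"ry":0,"rz":0},{"dx":0,"dy":-0.001,"dz":0.075,"rx":0,"ry":0,"rz":0},{"dx":0,"dy":-0.001,"dz":0.075,"rx":0,"ry":0,"rz":0}]' | sed -n '2p;4p';python3 -m inch '[{"dx":0,"dy":0,"dz":0,"rx":0,"ry":0,"rz":0},{"dx":0,"dy":0,"dz":0,"rx":0,"ry":0,"rz":0},{"dx":0,"dy":0,"dz":0,"rx":0,"ry":0,"rz":0},{"dx":0,"dy":0,"dz":0,"rx":0,"ry":0,"rz":0}]' -1
```

```text
tool_pos: [0.5475, 0.3199, 0.1393]
contact_force: [-0.5, -1.0, 0.5]
time: 50.05
tool_pos: [0.549, 0.3211, 0.1421]
tool_rot: [-0.0, 1.0, -0.0, 0.001]
contact_force: [-0.8, -1.3, 4.6]
gripper_width: 0.179
grasp_force: 58.9
```

```bash
python3 -m inch '[{"dx":-0.0052,"dy":0.0158,"dz":0,"rx":0,"ry":0,"rz":0},{"dx":-0.0198,"dy":0.0304,"dz":0,"rx":0,"ry":0,"rz":0},{"dx":-0.0398,"dy":0.0358,"dz":0,"rx":0,"ry":0,"rz":0},{"dx":-0.0398,"dy":0.0358,"dz":0,"rx":0,"ry":0,"rz":0}]' | sed -n '2,6p'; python3 -m inch '[{"dx":-0.02,"dy":-0.0054,"dz":0,"rx":0,"ry":0,"rz":0},{"dx":-0.02,"dy":-0.0054,"dz":0,"rx":0,"ry":0,"rz":0}]' | sed -n '2,6p'; python3 -m inch '[{"dx":-0.0146,"dy":-0.0146,"dz":0,"rx":0,"ry":0,"rz":0},{"dx":-0.02,"dy":-0.0346,"dz":0,"rx":0,"ry":0,"rz":0},{"dx":-0.02,"dy":-0.0346,"dz":0,"rx":0,"ry":0,"rz":0}]' | sed -n '2,6p'
```

```text
tool_pos: [0.5155, 0.2956, 0.1421]
tool_rot: [-0.005, 1.0, -0.0, 0.001]
contact_force: [0.6, 12.4, 2.0]
gripper_width: 0.177
grasp_force: 59.3
tool_pos: [0.5013, 0.3, 0.1421]
tool_rot: [-0.005, 1.0, 0.0, 0.004]
contact_force: [6.6, 12.1, 0.5]
gripper_width: 0.178
grasp_force: 59.3
tool_pos: [0.4857, 0.3256, 0.1421]
tool_rot: [-0.001, 1.0, 0.0, 0.003]
contact_force: [3.9, 0.7, 4.6]
gripper_width: 0.177
grasp_force: 60.1
```

```bash
python3 -m inch '[{"dx":0.0054,"dy":-0.023,"dz":0,"rx":0,"ry":0,"rz":0},{"dx":0.02,"dy":-0.0376,"dz":0,"rx":0,"ry":0,"rz":0}]' | sed -n '2p;4p'; python3 -m inch '[{"dx":0.02,"dy":-0.0054,"dz":0,"rx":0,"ry":0,"rz":0},{"dx":0.04,"dy":0,"dz":0,"rx":0,"ry":0,"rz":0},{"dx":0.0546,"dy":0.0146,"dz":0,"rx":0,"ry":0,"rz":0},{"dx":0.06,"dy":0.0346,"dz":0,"rx":0,"ry":0,"rz":0}]' | sed -n '2p;4,6p'; python3 -m inch '[{"dx":-0.0054,"dy":0.02,"dz":0,"rx":0,"ry":0,"rz":0},{"dx":-0.02,"dy":0.0346,"dz":0,"rx":0,"ry":0,"rz":0},{"dx":-0.04,"dy":0.04,"dz":0,"rx":0,"ry":0,"rz":0},{"dx":-0.06,"dy":0.0346,"dz":0,"rx":0,"ry":0,"rz":0}]' | sed -n '2p;4,6p'; python3 -m inch '[{"dx":-0.0146,"dy":-0.0146,"dz":0,"rx":0,"ry":0,"rz":0},{"dx":-0.02,"dy":-0.0346,"dz":0,"rx":0,"ry":0,"rz":0},{"dx":-0.0146,"dy":-0.0546,"dz":0,"rx":0,"ry":0,"rz":0},{"dx":0,"dy":-0.0692,"dz":0,"rx":0,"ry":0,"rz":0}]' | sed -n '2p;4,6p'
```

```text
tool_pos: [0.4999, 0.3547, 0.142]
contact_force: [0.5, -5.6, 9.1]
tool_pos: [0.55, 0.3277, 0.142]
contact_force: [-3.6, 2.9, 8.5]
gripper_width: 0.177
grasp_force: 60.5
tool_pos: [0.5017, 0.2997, 0.1421]
contact_force: [8.7, 10.5, 0.3]
gripper_width: 0.174
grasp_force: 59.7
tool_pos: [0.4999, 0.3548, 0.142]
contact_force: [0.2, -5.2, 9.8]
gripper_width: 0.176
grasp_force: 60.7
```

```bash
python3 -m inch '[{"dx":0.02,"dy":-0.0054,"dz":0,"rx":0,"ry":0,"rz":0},{"dx":0.04,"dy":0,"dz":0,"rx":0,"ry":0,"rz":0},{"dx":0.0546,"dy":0.0146,"dz":0,"rx":0,"ry":0,"rz":0},{"dx":0.06,"dy":0.0346,"dz":0,"rx":0,"ry":0,"rz":0}]' | sed -n '2p;4,6p'; python3 -m inch '[{"dx":-0.0054,"dy":0.02,"dz":0,"rx":0,"ry":0,"rz":0},{"dx":-0.02,"dy":0.0346,"dz":0,"rx":0,"ry":0,"rz":0},{"dx":-0.04,"dy":0.04,"dz":0,"rx":0,"ry":0,"rz":0},{"dx":-0.06,"dy":0.0346,"dz":0,"rx":0,"ry":0,"rz":0}]' | sed -n '2p;4,6p'; python3 -m inch '[{"dx":-0.0146,"dy":-0.0146,"dz":0,"rx":0,"ry":0,"rz":0},{"dx":-0.02,"dy":-0.0346,"dz":0,"rx":0,"ry":0,"rz":0},{"dx":-0.0146,"dy":-0.0546,"dz":0,"rx":0,"ry":0,"rz":0},{"dx":0,"dy":-0.0692,"dz":0,"rx":0,"ry":0,"rz":0}]' | sed -n '2p;4,6p';  python3 -m inch '[{"dx":0.02,"dy":-0.0054,"dz":0,"rx":0,"ry":0,"rz":0},{"dx":0.04,"dy":0,"dz":0,"rx":0,"ry":0,"rz":0},{"dx":0.0546,"dy":0.0146,"dz":0,"rx":0,"ry":0,"rz":0},{"dx":0.06,"dy":0.0346,"dz":0,"rx":0,"ry":0,"rz":0}]' | sed -n '2p;4,6p'; python3 -m inch '[{"dx":-0.0054,"dy":0.02,"dz":0,"rx":0,"ry":0,"rz":0},{"dx":-0.02,"dy":0.0346,"dz":0,"rx":0,"ry":0,"rz":0},{"dx":-0.04,"dy":0.04,"dz":0,"rx":0,"ry":0,"rz":0},{"dx":-0.06,"dy":0.0346,"dz":0,"rx":0,"ry":0,"rz":0}]' | sed -n '2p;4,6p'; python3 -m inch '[{"dx":-0.0146,"dy":-0.0146,"dz":0,"rx":0,"ry":0,"rz":0},{"dx":-0.02,"dy":-0.0346,"dz":0,"rx":0,"ry":0,"rz":0},{"dx":-0.0146,"dy":-0.0546,"dz":0,"rx":0,"ry":0,"rz":0},{"dx":0,"dy":-0.0692,"dz":0,"rx":0,"ry":0,"rz":0}]' | sed -n '2p;4,6p'
```

```text
tool_pos: [0.55, 0.3278, 0.142]
contact_force: [-3.0, 1.5, 8.8]
gripper_width: 0.175
grasp_force: 60.7
tool_pos: [0.5016, 0.2998, 0.1421]
contact_force: [7.9, 9.7, 1.2]
gripper_width: 0.174
grasp_force: 59.8
tool_pos: [0.4999, 0.3548, 0.142]
contact_force: [1.3, -5.4, 9.4]
gripper_width: 0.18
grasp_force: 60.8
tool_pos: [0.5499, 0.3278, 0.142]
contact_force: [-3.6, 2.9, 9.9]
gripper_width: 0.177
grasp_force: 60.7
tool_pos: [0.5016, 0.2998, 0.1421]
contact_force: [8.7, 10.3, 1.8]
gripper_width: 0.178
grasp_force: 59.9
tool_pos: [0.4999, 0.3548, 0.142]
contact_force: [1.0, -6.3, 9.6]
gripper_width: 0.173
grasp_force: 60.8
```

```bash
python3 -m inch '[{"dx":0.02,"dy":-0.0054,"dz":0,"rx":0,"ry":0,"rz":0},{"dx":0.04,"dy":0,"dz":0,"rx":0,"ry":0,"rz":0},{"dx":0.0546,"dy":0.0146,"dz":0,"rx":0,"ry":0,"rz":0},{"dx":0.06,"dy":0.0346,"dz":0,"rx":0,"ry":0,"rz":0}]' | sed -n '2p;4,6p'; python3 -m inch '[{"dx":-0.0054,"dy":0.02,"dz":0,"rx":0,"ry":0,"rz":0},{"dx":-0.02,"dy":0.0346,"dz":0,"rx":0,"ry":0,"rz":0},{"dx":-0.04,"dy":0.04,"dz":0,"rx":0,"ry":0,"rz":0},{"dx":-0.06,"dy":0.0346,"dz":0,"rx":0,"ry":0,"rz":0}]' | sed -n '2p;4,6p'; python3 -m inch '[{"dx":-0.0146,"dy":-0.0146,"dz":0,"rx":0,"ry":0,"rz":0},{"dx":-0.02,"dy":-0.0346,"dz":0,"rx":0,"ry":0,"rz":0},{"dx":-0.02,"dy":-0.0346,"dz":0,"rx":0,"ry":0,"rz":0}]' | sed -n '2p;4,6p'; python3 -m inch '[{"dx":0,"dy":0,"dz":0,"rx":0,"ry":0,"rz":0},{"dx":0,"dy":0,"dz":0,"rx":0,"ry":0,"rz":0},{"dx":0,"dy":0,"dz":0,"rx":0,"ry":0,"rz":0},{"dx":0,"dy":0,"dz":-0.05,"rx":0,"ry":0,"rz":0},{"dx":0,"dy":0,"dz":-0.1,"rx":0,"ry":0,"rz":0}]' -0.2| sed -n '2p;4,6p'; python3 -c "
from h import *
c=info('top');move([.42,.13,.22],np.radians(-90))"
```

```text
tool_pos: [0.5499, 0.3278, 0.142]
contact_force: [-2.6, 2.2, 9.6]
gripper_width: 0.18
grasp_force: 60.8
tool_pos: [0.5016, 0.2998, 0.1421]
contact_force: [8.4, 11.0, 1.6]
gripper_width: 0.177
grasp_force: 59.9
tool_pos: [0.4856, 0.328, 0.1421]
contact_force: [3.5, 0.8, 5.9]
gripper_width: 0.176
grasp_force: 60.4
tool_pos: [0.4825, 0.3255, 0.2179]
contact_force: [1.1, -0.2, 0.4]
gripper_width: 0.406
grasp_force: 0.0
d [-0.0779  0.2444 -0.0014] | r [ 0.002   0.0041 -0.0006] | r [ 0.0064 -0.0031  2.0938] len 0.205 j6 2.037
```

```bash
python3 -m inch '[{"dx":-0.03,"dy":0.05,"dz":0,"rx":0,"ry":0,"rz":0},{"dx":-0.05,"dy":0.11,"dz":0,"rx":0,"ry":0,"rz":0},{"dx":-0.0775,"dy":0.17,"dz":0,"rx":0,"ry":0,"rz":0},{"dx":-0.0775,"dy":0.23,"dz":0,"rx":0,"ry":0,"rz":0},{"dx":-0.0775,"dy":0.29,"dz":0,"rx":0,"ry":0,"rz":0}]' | sed -n '2,4p'; python3 -m inch '[{"dx":0,"dy":0.03,"dz":0,"rx":-0.1,"ry":0,"rz":0},{"dx":0,"dy":0.036,"dz":0,"rx":-0.2,"ry":0,"rz":0},{"dx":0,"dy":0.036,"dz":0,"rx":-0.3,"ry":0,"rz":0},{"dx":0,"dy":0.036,"dz":0,"rx":-0.4,"ry":0,"rz":0},{"dx":0,"dy":0.036,"dz":0,"rx":-0.5,"ry":0,"rz":0}]' | sed -n '2,4p'
python3 -m inch '[{"dx":0,"dy":0,"dz":0,"rx":0,"ry":0,"rz":0},{"dx":0,"dy":0,"dz":0,"rx":0,"ry":0,"rz":0}]' | sed -n '2,4p'
python3 - <<'E'
from h import *
move([.423,.065,.15])
w=info('wrist');print(-w['R'].T@w['t'],proj(w,[.49,.01,.085]),proj(w,[.49,.01,.10]),proj(w,[.497,.024,.096]),state()['joint_pos'])
E
```

```text
tool_pos: [0.4206, 0.0931, 0.2193]
tool_rot: [0.0, 1.0, 0.0, -0.0]
contact_force: [1.0, -0.4, 0.2]
tool_pos: [0.422, 0.0658, 0.2206]
tool_rot: [0.369, 0.929, -0.001, 0.001]
contact_force: [0.0, 0.1, -1.0]
tool_pos: [0.4215, 0.066, 0.219]
tool_rot: [0.366, 0.931, 0.001, -0.001]
contact_force: [-0.4, 0.3, 0.6]
d [ 0.0021 -0.0578  0.064 ] len 0.069 j6 2.015
[0.4888928  0.16314634 0.32311684] [262.90908939 113.22967046] [272.6001831  113.18960482] [255.31447517 104.30847008] [ 0.39478522 -0.19794371  1.9988904  -0.68175159  1.6603747   2.01469449]
```

Works well; lower and take the picture, plus prepare an enlarged crop.

```bash
python3 -m inch '[{"dx":0.001,"dy":-0.025,"dz":0.028,"rx":0,"ry":0,"rz":0},{"dx":0.002,"dy":-0.055,"dz":0.06,"rx":0,"ry":0,"rz":0},{"dx":0.002,"dy":-0.055,"dz":0.06,"rx":0,"ry":0,"rz":0},{"dx":0.002,"dy":-0.055,"dz":0.06,"rx":0,"ry":0,"rz":0}]' | sed -n '2,4p'
python3 - <<'E'
from h import *
w=info('wrist');im=optics.grab_frame('wrist');save(im,'w21.png');w=info('wrist')
np.savez('w21.npz',im=im,**{k:np.array(w[k]) for k in('R','t','fx','fy','cx','cy')})
p=proj(w,[.49,.012,.09]);print(p)
u,v=int(p[0]),int(p[1]);u0=max(0,u-65);v0=max(0,v-60)
a=cv2.resize(im[v0:v0+130,u0:u0+130],(590,590),interpolation=cv2.INTER_CUBIC)
b=cv2.resize(im,None,fx=.32,fy=.32)
c=np.zeros((590,800,3),np.uint8);c[:,:590]=a;c[:b.shape[0],592:592+b.shape[1]]=b
print(u0,v0);save(c,'w21c.png')
E
```

```text
tool_pos: [0.4238, 0.0644, 0.156]
tool_rot: [0.366, 0.931, -0.001, -0.0]
contact_force: [-0.3, -0.4, -0.1]
[309.77653422 117.69923013]
244 57
```

View pics/w21c.png

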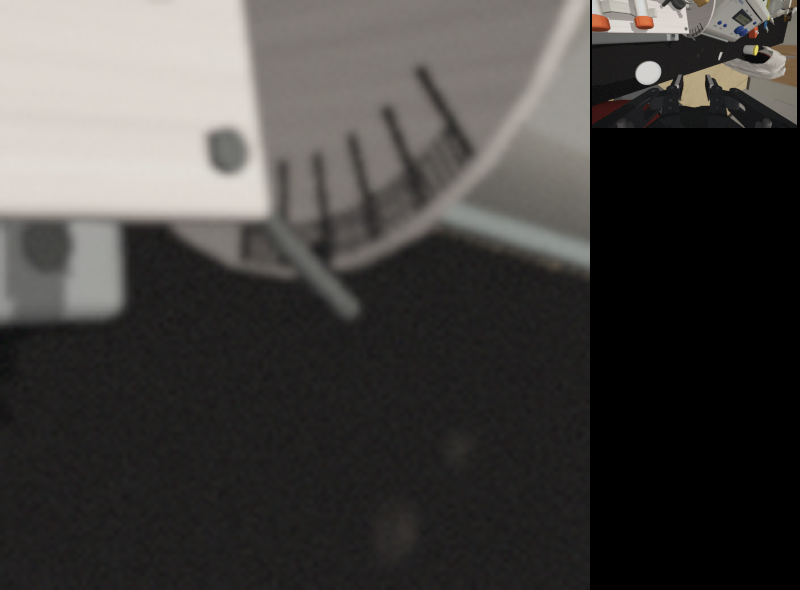

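```bash
python3 - <<'E'
from h import *
d=np.load('w21.npz');w={k:d[k] for k in d};k=590/130
C=Rn.from_euler('z',.0093).as_matrix();T=lambda c:C@np.array(c)+[.5541,.1644,.08]
cp=lambda X:((proj(w,X)-[244,57])*k).round(0)
for a in range(-20,60,10):
    ra=np.radians(a);print(a,[cp(T((-r*np.cos(ra),-.154,r*np.sin(ra)))) for r in(.05,.060,.066)])
for th in(0,8,9,10,11,12):
    t=np.radians(th);Q=Rn.from_euler('y',t).as_matrix()
    print(th,'corner',cp(T(Q@np.array([-.059,-.14,.006]))),'screw',cp(T(Q@np.array([-.051,-.132,.006]))),'ptr',[cp(T(Q@np.array([-.068,-.155,z]))) for z in(0,.003)])
# level screw position from w4 crop: screw TL at (150,90)/2.9
e=np.load('w4.npz');v={q:e[q] for q in e};X=ray(v,150+150/2.9,40+90/2.9,.086);print('screw level cradle',(C.T@(X-[.5541,.1644,.08])).round(4))
for a,b in[((78,15),'ptr far end?'),((130,62),'')]: X=ray(v,150+a[0]/2.9,40+a[1]/2.9,.08);print(b,(C.T@(X-[.5541,.1644,.08])).round(4))
E
```

```text
-20 [array([202., 163.]), array([192., 221.]), array([186., 254.])]
-10 [array([233., 174.]), array([229., 236.]), array([226., 272.])]
0 [array([267., 177.]), array([268., 241.]), array([269., 278.])]
10 [array([302., 169.]), array([310., 234.]), array([315., 272.])]
20 [array([337., 151.]), array([353., 214.]), array([363., 252.])]
30 [array([373., 121.]), array([397., 181.]), array([411., 217.])]
40 [array([407.,  81.]), array([440., 134.]), array([459., 166.])]
50 [array([439.,  29.]), array([479.,  73.]), array([504., 100.])]
0 corner [223. 233.] screw [180. 178.] ptr [array([274., 290.]), array([286., 291.])]
8 corner [257. 223.] screw [208. 166.] ptr [array([311., 287.]), array([324., 284.])]
9 corner [261. 221.] screw [212. 164.] ptr [array([316., 286.]), array([329., 283.])]
10 corner [265. 219.] screw [215. 161.] ptr [array([321., 284.]), array([333., 281.])]
11 corner [269. 216.] screw [219. 159.] ptr [array([326., 283.]), array([338., 280.])]
12 corner [274. 214.] screw [222. 157.] ptr [array([331., 282.]), array([343., 278.])]
screw level cradle [-0.0503 -0.133   0.006 ]
ptr far end? [-0.0731 -0.1593  0.    ]
 [-0.0595 -0.1419  0.    ]
```

```bash
python3 - <<'E'
from h import *
from scipy.optimize import least_squares
d=np.load('w21.npz');w={k:d[k] for k in d};k=590/130
C=Rn.from_euler('z',.0093).as_matrix();T=lambda c:C@np.array(c)+[.5541,.1644,.08]
cp=lambda X:((proj(w,X)-[244,57])*k)
ticks={0:[(285,160),(283,212)],10:[(319,155),(326,250)],20:[(352,137),(374,232)],30:[(389,110),(416,195)],40:[(420,70),(466,153)]}
rim=[(470,160),(425,208),(335,264),(285,272)]
def res(p,full=False):
    du,dv,th,yd=p;o=np.array([du,dv]);r=[]
    for a,ps in ticks.items():
        ra=np.radians(a);A,B=[cp(T((-q*np.cos(ra),yd,q*np.sin(ra))))+o for q in(.045,.066)];n=np.array([-(B-A)[1],(B-A)[0]]);n/=np.linalg.norm(n)
        r+=[(np.array(q)-A)@n for q in ps]
    c=np.array([cp(T((-.066*np.cos(t),yd,.066*np.sin(t))))+o for t in np.radians(np.arange(-10,60,1))])
    r+=[np.linalg.norm(c-q,axis=1).min()*np.sign((np.array(q)-c[np.linalg.norm(c-q,axis=1).argmin()])@[0,1])*.4 for q in map(np.array,rim)]
    Q=Rn.from_euler('y',th).as_matrix()
    r+=list(cp(T(Q@np.array([-.059,-.14,.006])))+o-(270,218))+list(cp(T(Q@np.array([-.0503,-.133,.006])))+o-(227,150))
    return np.array(r)
for yd in(-.148,-.150,-.152,-.154,-.156):
    s=least_squares(lambda q:res([*q,yd]),[0,0,.16]);print(yd,s.x[:2].round(1),'deg',np.degrees(s.x[2]).round(2),'cost',s.cost.round(0),s.fun.round(0))
E
```

```text
-0.148 [ 41.7 -13.9] deg 1.06 cost 110.0 [-6. -2. -4.  1. -2.  0. -2.  5.  3.  6.  2.  2.  3.  3. -0.  0.  3.  8.]
-0.15 [ 32.6 -12. ] deg 3.42 cost 84.0 [-5. -2. -4.  1. -1.  0. -2.  5.  2.  5.  1.  1.  2.  2.  0. -0.  2.  7.]
-0.152 [23.7 -9.8] deg 5.66 cost 61.0 [-4. -1. -4.  2. -1.  0. -2.  4.  1.  5. -1.  0.  1.  2.  1. -1.  1.  5.]
-0.154 [15. -7.] deg 7.81 cost 47.0 [-4. -1. -3.  2. -1.  0. -2.  4.  0.  4.  2. -1.  0.  1.  1. -2.  0.  4.]
-0.156 [ 6.5 -4.3] deg 9.81 cost 44.0 [-3.  0. -3.  2. -1.  1. -3.  4. -1.  3. -2. -2. -1. -1.  1. -3. -1.  3.]
```

```bash
python3 -m inch '[{"dx":0,"dy":0.04,"dz":-0.045,"rx":0,"ry":0,"rz":0},{"dx":0,"dy":0.08,"dz":-0.09,"rx":0.1,"ry":0,"rz":0},{"dx":0,"dy":0.08,"dz":-0.09,"rx":0.2,"ry":0,"rz":0},{"dx":0,"dy":0.08,"dz":-0.09,"rx":0.3,"ry":0,"rz":0},{"dx":0,"dy":0.08,"dz":-0.09,"rx":0.4,"ry":0,"rz":0}]' | sed -n '2,4p'; python3 -m inch '[{"dx":0,"dy":0,"dz":0,"rx":0.1,"ry":0,"rz":0},{"dx":0,"dy":0,"dz":0,"rx":0.1,"ry":0,"rz":0},{"dx":0,"dy":0,"dz":0,"rx":0.1,"ry":0,"rz":0}]' | sed -n '2,4p'; python3 -c "
from h import *
move([.4855,.328,.22],np.radians(-90))"
```

```text
tool_pos: [0.4251, 0.0679, 0.2565]
tool_rot: [0.072, 0.997, 0.0, 0.005]
contact_force: [-1.3, -1.3, -0.8]
tool_pos: [0.4242, 0.0666, 0.2534]
tool_rot: [0.001, 1.0, -0.001, 0.002]
contact_force: [0.1, 0.2, -1.1]
d [ 0.0757 -0.3271  0.0414] | r [ 0.0013 -0.0024 -0.0017] | r [-0.0038 -0.0021  2.0927] len 0.271 j6 1.557
```

```bash
python3 -m inch '[{"dx":0.015,"dy":-0.055,"dz":0,"rx":0,"ry":0,"rz":0},{"dx":0.03,"dy":-0.11,"dz":0,"rx":0,"ry":0,"rz":0},{"dx":0.045,"dy":-0.17,"dz":0,"rx":0,"ry":0,"rz":0},{"dx":0.06,"dy":-0.23,"dz":0,"rx":0,"ry":0,"rz":0},{"dx":0.075,"dy":-0.285,"dz":0,"rx":0,"ry":0,"rz":0}]' | sed -n '2p'; python3 -m inch '[{"dx":0,"dy":-0.042,"dz":0.04,"rx":0,"ry":0,"rz":0},{"dx":0,"dy":-0.042,"dz":0.041,"rx":0,"ry":0,"rz":0},{"dx":0,"dy":-0.042,"dz":0.041,"rx":0,"ry":0,"rz":0}]' | sed -n '2p'; python3 - <<'E'
from h import *
w=info('wrist');im=optics.grab_frame('wrist');save(im,'w22.png');w=info('wrist')
for b in nets.outline_of('wrist','crank_grip')[:2]: print(round(b['confidence'],2),np.round(b['bbox'],1))
print([proj(w,[.4855,.328,z]).round(0) for z in (.126,.166)])
move([.4855,.328,.140],np.radians(-90))
E
```

```text
tool_pos: [0.4831, 0.2995, 0.2516]
tool_pos: [0.4822, 0.3306, 0.2171]
0.94 [323.4 214.6  27.2  32.1]
0.54 [582.  100.   37.9 149.3]
[array([322., 199.]), array([322., 215.])]
d [0.0021 0.0019 0.0994] | r [ 0.0003 -0.0011  0.0005] | r [ 1.7000e-03  4.0000e-04 -2.0939e+00] len 0.08 j6 2.042
```

```bash
python3 -m inch '[{"dx":0.002,"dy":0.002,"dz":0.04,"rx":0,"ry":0,"rz":0},{"dx":0.002,"dy":0.002,"dz":0.08,"rx":0,"ry":0,"rz":0},{"dx":0.002,"dy":0.002,"dz":0.098,"rx":0,"ry":0,"rz":0},{"dx":0.002,"dy":0.002,"dz":0.098,"rx":0,"ry":0,"rz":0}]' | sed -n '2p;4p'; python3 -m inch '[{"dx":0,"dy":0,"dz":0,"rx":0,"ry":0,"rz":0},{"dx":0,"dy":0,"dz":0,"rx":0,"ry":0,"rz":0},{"dx":0,"dy":0,"dz":0,"rx":0,"ry":0,"rz":0},{"dx":0,"dy":0,"dz":0,"rx":0,"ry":0,"rz":0}]' -1 | sed -n '2p;4,6p'; python3 -m inch '[{"dx":0.001,"dy":-0.007,"dz":0,"rx":0,"ry":0,"rz":0},{"dx":0.0024,"dy":-0.014,"dz":0,"rx":0,"ry":0,"rz":0},{"dx":0.0024,"dy":-0.014,"dz":0,"rx":0,"ry":0,"rz":0}]' | sed -n '2p;4,6p'; python3 -m inch '[{"dx":0,"dy":0,"dz":0,"rx":0,"ry":0,"rz":0},{"dx":0,"dy":0,"dz":0,"rx":0,"ry":0,"rz":0},{"dx":0,"dy":0,"dz":0,"rx":0,"ry":0,"rz":0},{"dx":0,"dy":0,"dz":-0.05,"rx":0,"ry":0,"rz":0},{"dx":0,"dy":0,"dz":-0.1,"rx":0,"ry":0,"rz":0}]' -0.2 | sed -n '2p'
```

```text
tool_pos: [0.4844, 0.3263, 0.1384]
contact_force: [-0.2, 0.5, 0.3]
tool_pos: [0.4865, 0.3279, 0.1423]
contact_force: [-0.6, -1.2, 5.3]
gripper_width: 0.179
grasp_force: 59.1
tool_pos: [0.4888, 0.3399, 0.1423]
contact_force: [-0.7, 0.0, 5.7]
gripper_width: 0.176
grasp_force: 59.2
tool_pos: [0.4859, 0.3379, 0.2183]
```

```bash
python3 -m inch '[{"dx":0,"dy":0.05,"dz":-0.03,"rx":0,"ry":0,"rz":0},{"dx":0,"dy":0.11,"dz":-0.05,"rx":0,"ry":0,"rz":0},{"dx":0,"dy":0.17,"dz":-0.05,"rx":0,"ry":0,"rz":0},{"dx":0,"dy":0.22,"dz":-0.05,"rx":0,"ry":0,"rz":0},{"dx":0,"dy":0.22,"dz":-0.05,"rx":0,"ry":0,"rz":0}]' | sed -n '2p'
python3 - <<'E'
from h import *
placed('w23.png')
im=cv2.imread('pics/w23.png');hsv=cv2.cvtColor(im,cv2.COLOR_BGR2HSV);m=cv2.inRange(hsv,(3,150,110),(17,255,255));w=info('wrist')
n,l,st,ce=cv2.connectedComponentsWithStats(m);C=Rn.from_euler('z',.0093).as_matrix()
for i in range(1,n):
    if st[i,4]>60: print('cap cradle',(C.T@(ray(w,*ce[i],.113)-[.5541,.1644,.08])).round(4),st[i,4])
for b in nets.outline_of('wrist','bar_grip')[:1]:
    mk=b['pixels'];ys,xs=np.nonzero(mk);tp=[(x,np.nonzero(mk[:,x])[0].max()) for x in range(xs.min()+15,xs.max()-60,8) if mk[:,x].any()]
    P=np.array([ray(w,*q,.125)[:2] for q in tp]);print('bar slope',np.degrees(np.polyfit(P[:,1],P[:,0],1)[0]))
print(state()['time'])
E
```

```text
tool_pos: [0.4871, 0.159, 0.2599]
0.68 [366. 106.  22. 131.] cradle x -0.0531 0.0628 y= [ 0.0294 -0.0471]
0.61 [266. 112.  25. 133.] cradle x -0.0566 0.0609 y= [-0.0309  0.0489]
0.58 [316. 113.  29. 132.] cradle x -0.0583 0.0602 y= [-0.0013  0.0011]
cap cradle [-0.0452 -0.0451  0.033 ] 211
cap cradle [-0.0494  0.0506  0.033 ] 243
cap cradle [-0.0505  0.0029  0.033 ] 246
bar slope 1.7796660376969935
61.95
```

```bash
python3 -c "
from plant import ticket
print(ticket.job_done())"
```

```text
the job is handed in; nothing more can be done
None
```

Handed in: all three tubes are in their grooves with caps to the front, the bar is across about 2° (0.04 rad) from square, inside the 0.08 rad limit, and the nut is at its stop; the tray slope is set by counting about 4.5 handwheel turns, which puts it at about 9 to 11° because the pointer could not be read closely enough to confirm exactly 10°.

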